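# Draw the core from a cast brush pot

### The job

The concrete brush pot has cured and its core must come out. Take the T-handled puller from the tool block, screw it clockwise into the tapped core until its shoulder is home on the core, then draw the core straight up out of the pot and stand it gently upright in the tray, with the puller still screwed into it. Let go, and leave everything else where it stands.

Things in the scene. Friction and masses are not known exactly. Their poses are not given: they have to be found in the camera images.
- puller_grip (a point): Centre of the dark wooden cross-handle of the T-shaped core puller (0.2 kg, 105 tall), which stands thread down in the tool block's hole. Handle 100 long (along x), 20 thick (along y, the width to pinch from above), 24 high; z up along the rod. A steel rod of 16 diameter leads down to the shoulder. Set in either hole it stands by itself when let go, so it can be re-gripped between turns.
- puller_shoulder (a point): Centre of the underside of the puller's shoulder, a steel flange of 38 diameter, 6 thick, on the rod's axis 68 below the handle's centre; axes parallel to the handle's. At the start it rests on the block's top. When the puller is home this face lies on the core's top face.
- puller_tip (a point): End of the puller's tapered nose, 25 below the shoulder, axes parallel to the handle's. Between them is the coarse thread, 26 in outer diameter: right-handed (clockwise from above goes in), two starts half a turn apart, 20 mm lead per full turn, about 3 mm of axial play in the core. It does not unscrew by itself under the pull.
- core: The core: a white resin block 58 square at the top, slightly tapered to 54.5 at the foot, 70 high, about 0.42 kg, origin at the centre of its underside, z up. It stands inside a cast concrete brush pot, flush with the rim, with 1.2 clearance each side: it cannot turn more than about 2 degrees nor be gripped there; it lifts out freely.
- core_top (a point): Centre of the core's top face, at the mouth of its tapped hole: 28 in diameter (20 inside the ridges), 34 deep, same thread. Snug home, the handle is parallel to this x axis, either way round. Set in with the handle 10 degrees clockwise of that, the shoulder stops about 6 above the core; 170 degrees clockwise brings it home. At other angles it starts higher and needs up to a full turn.
- mould_mouth (a point): Centre of the pot's mouth, level with the rim, 100 above the table, z up, x and y along the mould's sides. The mould is fixed: a white board 150 x 150 x 15 and on it four plywood sides (142 x 124 outside, tie rods with wing nuts, top 100 above the table) round the concrete pot, 100 square with walls of 20, its inner floor 70 below the rim.
- tray: A shallow grey plastic tray, fixed to the table: 200 x 200, rim 18 high, walls 4 thick, floor 4 thick, empty. The origin is the centre of its underside, z up, x and y along its sides.
- block: The wooden tool block, fixed to the table: 75 (x) x 200 (y) x 45 high, origin at the centre of its underside. The puller's hole is at y = -50, 32 in diameter and 34 deep; a bradawl (at y = +40) and a scraper (at y = +76) also stand in it and reach at most 85 above the table.
- palettes: Bystander: a stack of four white paint palettes, 87 x 128, 38 high; origin at the centre of the underside.
- jar: Bystander: a closed glass jar, 64 in diameter, 85 high; origin at the centre of the underside.
- paint: Bystander: a closed white paint bottle, 56 in diameter, 150 high; origin at the centre of the underside.
- brushpot: Bystander: a round concrete pot of paint brushes, 76 in diameter, 90 high, brushes to 230; origin at the centre of the underside.
- mallet: Bystander: a rubber-headed mallet lying on the table, 240 long; origin under the middle of its length.
- knife: Bystander: a spatula lying on the table, 200 long; origin under the middle of its length.
- cap: Bystander: a flat white lid lying on the table, 60 in diameter, 12 high; origin at the centre of the underside.
Not all that is in view belongs to the job. Leave any green or orange look-alike of the part that bears puller_grip alone.

How it is judged:
On the way, in this order (a step that is already met when the one before it is completed fails the run):
1. the puller is screwed home: its shoulder down on (within 1.5 mm of) the core's top face and centred on it within 5 mm, the core still seated in the pot (z of puller_shoulder in the frame of core_top between -0.004 and 0.0015 m and x of puller_shoulder in the frame of core_top between -0.005 and 0.005 m and y of puller_shoulder in the frame of core_top between -0.005 and 0.005 m and angle between the z axis of puller_shoulder and the z axis of core_top, either way round below 0.12 rad and z of core in the frame of mould_mouth below -0.064 m), for 0.2 s.
2. the core has been drawn straight up clear of the pot: its foot above the rim, still over the mouth (within 25 mm) and within 0.15 rad of upright (z of core in the frame of mould_mouth above 0.002 m and horizontal distance between core and mould_mouth below 0.025 m and angle between core's own z axis and vertical below 0.15 rad), for 0.05 s.
At the end, for the whole second after the job is handed in: The core stands upright (0.1 rad) and at rest on the tray's floor, inside its rim (centre within 85 mm of the tray's in x and y, foot within 12 mm of its underside), the puller still screwed in (shoulder within 8 mm of the core's top, centred within 5 mm, parallel within 0.12 rad) (z of core in the frame of tray between -0.002 and 0.012 m and x of core in the frame of tray between -0.085 and 0.085 m and y of core in the frame of tray between -0.085 and 0.085 m and angle between core's own z axis and vertical below 0.1 rad and z of puller_shoulder in the frame of core_top between -0.004 and 0.008 m and x of puller_shoulder in the frame of core_top between -0.005 and 0.005 m and y of puller_shoulder in the frame of core_top between -0.005 and 0.005 m and angle between the z axis of puller_shoulder and the z axis of core_top, either way round below 0.12 rad and linear speed of core below 0.02 m/s); the robot touches nothing.
It fails at once if the core is tipped by more than 0.4 rad (angle between core's own z axis and vertical above 0.4 rad).
It fails at once if the core is dropped or banged down on the tray (over 80 N) (contact force between core and tray above 80 N).
It fails at once if one of the bystanders (palettes, jar, bottle, brush pot, mallet, spatula, lid) is knocked or moved by more than 40 mm (distance of any of palettes, jar, paint, brushpot, mallet, knife, cap from where it was at the start of the episode above 0.04 m).
It also fails if it takes over 61 s, if anything falls off the work surface, if the arm or the gripper's body presses on something with over 40 N, if the wrist force passes 120 N, or if a joint passes its speed limit or range.

### The arm

A 6-joint arm with a two-finger parallel gripper is mounted at the origin on the work surface. World frame = base frame: x ahead of the robot, y to its left, z up, the work surface at z = 0. Lengths are in m, angles in rad, forces in N, time in s.
With the tool pointing down it reaches from about 0.325 to 0.85 m from the base axis. Payload 4.4 kg.
Tool frame: the origin (TCP) lies midway between the tips of the shut fingers; the grasp point (between the pads) lies 19 mm behind it (r.grip_depth is the distance from the TCP to the grasp point, in m); z points along the fingers, y is the direction in which the jaws open and shut (so a half turn about z gives the same grasp; the last joint's range is limited). The gripper opens to 94 mm and grips with 3 to 60 N. Pads are 16 mm wide; open, the fingers measure 119 mm over their backs; the gripper's body (75 mm by 177 mm) begins 78 mm behind the grasp point.
Start: joints at [1.024, 0.207, 1.542, -0, 1.393, -0.15], TCP at [0.222, 0.531, 0.205] pointing down, gripper open.
Joint ranges: [-2.73, 2.73], [-0.86, 2.22], [0.23, 2.46], [-1.11, 4.25], [0.08, 2.63], [-2.82, 2.82]. Speed limits (rad/s): [2.79, 2.79, 3.14, 3.14, 3.14, 3.14].

### API

Orientations are given as a unit quaternion [w, x, y, z].
In Python, from workcell import r gives the robot as it stands.
- The arm moves only by the tool jog_arm, never from a script. Its argument "deltas" is a list of rows, each an object of numbers: "tx", "ty", "tz": the shift along the world's x, y, z in units of 30 mm (1.0 is 30 mm); "yaw": the turn about the world's z in units of 6 degrees (1.0 is 6 degrees). A call has 1 to 10 rows; each row shifts and turns the pose as measured when the row begins; what a row does not reach is not made up. A row lasts 1/12 s, in which the tool goes at most 41.7 mm and 7.16 degrees, less where a joint would pass 70% of its speed; a pose out of reach is approached as far as the arm can. A call is refused whole if a number of a shift passes 1 or a number of a turn 1, either way. A call with a gripper value outside its range is refused whole. "grip" is the closure in counts, from 0 (fully open) to 255 (shut), set as the call begins (left out, the last holds). The fingers move at their own pace and stop on an object; "force" is the grip in N (left out, the last holds). Time passes only in rows, so rows that do not move let the fingers close. It gives the time, the measured TCP pose, the force and the opening at its end, in the units of the state.
- r.state(): the state, without advancing time (a new reading comes with each control period).
- r.snapshot(name): name is "side" or "top"; returns (picture, depth): 400x640x3 uint8, red, green, blue; 400x640 float32, m along the optical axis (not along the pixel's ray), 0 where there is no reading.
- r.calibration(name): a dict with "fx", "fy", "cx", "cy" (pixels), "R" (3x3) and "t" (3): a world point X has camera coordinates R X + t. Camera axes: x right, y down, z forward; pixel columns grow to the right and rows downward; lengths in m; the calibration is good to about 2 mm. A picture is of the moment at which its call begins. calibration takes no time and is no camera call.
- r.close_job(): hands the job in, once; it reports no verdict.
Trained networks look in the newest picture that a camera, given by its name, has taken for a name from the list of things; names that differ only in an ending like _2 or _b are one class to them, and where a whole thing is asked for, a point or a joint stands for the part that bears it (a point fixed in the world has none). Each returns a list of dicts, best first, with "conf" (0 to 1); they miss things now and then, are a little off and sometimes report something else, mostly with a low value. They report only what shows in the picture. A call takes as long as a camera call. They do not tell look-alikes from the thing itself.
- r.look_for(camera, target): "centre" ([x, y, z] in m, in world coordinates, good to about 4 mm: the middle of the surface that is visible of it).
- r.masks_of(camera, target): "mask" (400x640 bool, what is visible of it).
- r.pinpoint(camera, target): "centre" ([x, y, z] in m, in world coordinates, good to about 4 mm: a listed point, or the origin of a listed thing).
The state is a dict: "time": time; "q": joint angles; "qvel": joint speeds; "joint_efforts": joint torques, N m; "position": TCP position; "ee_rot": TCP orientation; "ft_force": force on the tool from outside, world axes, zero at the start; "moment": the same for the moment, N m; "width": finger opening in m.
Only numpy, scipy, OpenCV 4.12 (cv2) and the standard library are available. Lean on these libraries where they do the work, as an engineer would, in place of code of your own. Each camera call takes 0.05 s, during which the arm holds its last target.

## Working session

There is one attempt and no reset: what is moved stays moved. The work goes in short steps, Python scripts to look and compute and a tool call to move; the robot and the scene stay as the last step left them, time stands still between calls to the robot, and variables do not carry over. Pictures are saved under pics/ and viewed, and the job is handed in when it is done.

Besides the shell and the picture viewer there is one more tool, called as name([rows], argument=value, ...), one row to a line, values as JSON. jog_arm: Moves the arm, as the interface text tells. Its arguments: {"type":"object","properties":{"deltas":{"type":"array","items":{"type":"object","properties":{"tx":{"type":"number"},"ty":{"type":"number"},"tz":{"type":"number"},"yaw":{"type":"number"}}}},"grip":{"type":"number"},"force":{"type":"number"}},"required":["deltas"]}

```bash
mkdir -p pics; ls
python3 - <<'E'
from workcell import r
import cv2,numpy as np
s=r.state();print(s)
for n in("side","top"):
    p,d=r.snapshot(n);cv2.imwrite(f"pics/{n}0.png",p[:,:,::-1]);np.savez(f"pics/{n}0.npz",p=p,d=d)
    c=r.calibration(n);print(n,c)
E
```

```text
pics
{'time': 0.0, 'q': array([ 1.02450442e+00,  2.07414286e-01,  1.54292032e+00, -3.85356399e-06,
        1.39347314e+00, -1.50543239e-01]), 'qvel': array([ 0.00102698, -0.00163504, -0.00079055,  0.0003706 , -0.00120798,
       -0.00035432]), 'joint_efforts': array([ 3.93711362e-04, -3.70874727e+01, -2.81417584e+01,  6.99594710e-02,
        3.62207531e-02, -1.75817486e-04]), 'position': array([0.22128329, 0.52986303, 0.20431   ]), 'ee_rot': array([-3.76344629e-04,  1.96585135e-01,  9.80486134e-01, -1.04164173e-03]), 'ft_force': array([-0.75161532, -0.3211026 , -0.61463325]), 'moment': array([0.07270718, 0.04596531, 0.02321368]), 'width': 0.09388254032819826}
side {'fx': 458.69592296941505, 'fy': 458.69592296941505, 'cx': 323.8824793170256, 'cy': 198.32981857060557, 'R': array([[ 0.99057069, -0.13689269,  0.00548661],
       [-0.08224129, -0.62618192, -0.7753274 ],
       [ 0.10957227,  0.76756537, -0.63153569]]), 't': array([-0.48794249,  0.19216784,  1.25879797])}
top {'fx': 397.9937519904818, 'fy': 397.9937519904818, 'cx': 324.98079993917986, 'cy': 201.13187736368417, 'R': array([[ 0.02517277, -0.9996674 , -0.00560527],
       [-0.99611629, -0.02460933, -0.08453828],
       [ 0.08437222,  0.00771157, -0.99640447]]), 't': array([0.09022811, 0.53863927, 1.31665169])}
```

View pics/side0.png

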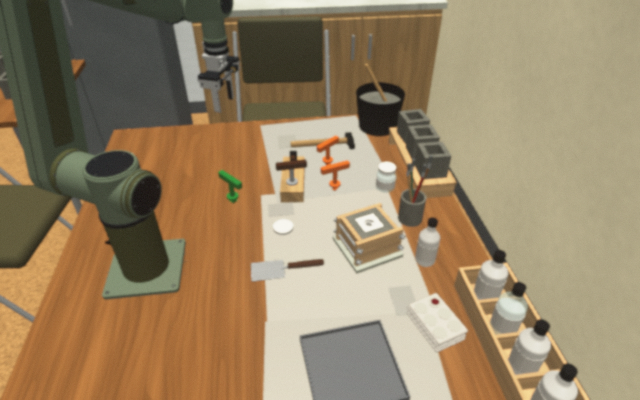

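View pics/top0.png

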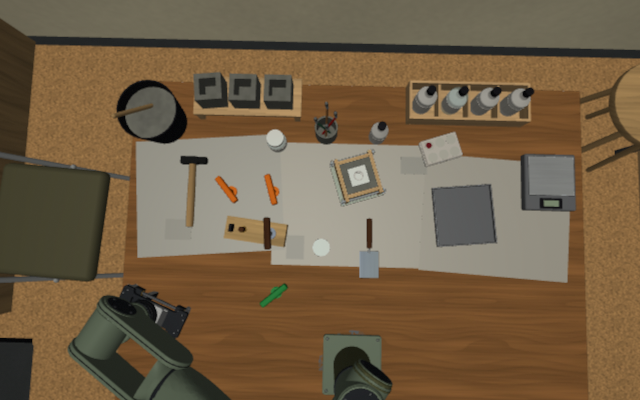

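Run:
```python
from workcell import r
for n in("side","top"):
  for t in("puller_grip","puller_shoulder","core_top","mould_mouth","tray","block"):
    print(n,t,[(round(float(o['conf']),2),[round(float(v),4) for v in o['centre']]) for o in r.pinpoint(n,t)][:4])
```

```text
side puller_grip [(0.88, [0.5613, 0.4177, 0.0959]), (0.81, [0.5658, 0.2744, 0.0899]), (0.79, [0.4226, 0.2814, 0.1162]), (0.74, [0.2334, 0.2525, 0.0895])]
side puller_shoulder [(0.84, [0.4255, 0.2789, 0.0482]), (0.84, [0.5595, 0.4177, 0.0261]), (0.58, [0.2347, 0.2567, 0.0253]), (0.57, [0.5658, 0.2753, 0.0269])]
side core_top [(0.58, [0.6168, -0.0072, 0.1]), (0.26, [0.7726, 0.1066, 0.0023]), (0.24, [0.7393, 0.2662, -0.0006])]
side mould_mouth [(0.88, [0.6147, -0.005, 0.1013]), (0.29, [0.7671, -0.0703, 0.0047])]
side tray [(0.94, [0.5061, -0.3713, 0.0036])]
side block [(0.83, [0.4293, 0.3307, 0.0026])]
top puller_grip [(0.68, [0.2309, 0.2579, 0.0931]), (0.61, [0.4213, 0.2801, 0.1153]), (0.55, [0.5644, 0.2764, 0.0888]), (0.54, [0.5613, 0.4189, 0.0906])]
top puller_shoulder [(0.8, [0.4241, 0.2788, 0.0467]), (0.72, [0.569, 0.276, 0.0232]), (0.7, [0.5605, 0.416, 0.0236]), (0.56, [0.2316, 0.2547, 0.0237])]
top core_top []
top mould_mouth [(0.97, [0.6175, -0.004, 0.0981])]
top tray [(0.7, [0.5004, -0.3726, 0.0037])]
top block [(0.58, [0.4265, 0.3311, -0.0021])]
```

The candidates in the top view are the dark brown T in the block at (267,233), orange ones at (227,189) and (271,189), and a green one at (273,295). The dark wooden one standing in the block is the puller. I'll check it in a close crop and measure the angles.

```bash
cat > h.py <<'E'
import numpy as np,cv2
from workcell import r
def cloud(n,d):
    c=r.calibration(n);v,u=np.mgrid[:400,:640]
    P=np.stack([(u-c['cx'])/c['fx']*d,(v-c['cy'])/c['fy']*d,d],-1)
    return (P-c['t'])@c['R']
E
python3 - <<'E'
from h import *
for n in("top","side"):
    z=np.load(f"pics/{n}0.npz");p,d=z['p'],z['d'];W=cloud(n,d)
    X,Y,Z=W[...,0],W[...,1],W[...,2];ok=d>0
    m=ok&(abs(X-.422)<.07)&(abs(Y-.28)<.07)&(Z>.095)&(Z<.14)
    q=W[m];print(n,"handle",m.sum(),q.mean(0),np.percentile(q[:,2],[5,50,95]))
    rc=cv2.minAreaRect(q[:,:2].astype(np.float32)*1000);print(rc)
    w,V=np.linalg.eigh(np.cov(q[:,:2].T));print("ang",np.degrees(np.arctan2(V[1,1],V[0,1])))
    m=ok&(abs(X-.616)<.12)&(abs(Y+.005)<.12)&(Z>.09)&(Z<.107)
    q=W[m];print("mould",m.sum(),q.mean(0));print(cv2.minAreaRect(q[:,:2].astype(np.float32)*1000),np.median(q[:,2]))
    m=ok&(abs(X-.5)<.15)&(abs(Y+.37)<.15)&(Z>.012)&(Z<.03);q=W[m];print("tray",cv2.minAreaRect(q[:,:2].astype(np.float32)*1000))
z=np.load("pics/top0.npz");p=z['p']
a=cv2.resize(p[205:265,215:295],None,fx=5,fy=5,interpolation=2);b=cv2.resize(p[140:210,325:390],None,fx=6,fy=6,interpolation=2)[:300]
b=cv2.resize(p[145:205,328:388],None,fx=5,fy=5,interpolation=2)
z=np.load("pics/side0.npz");p=z['p'];c=cv2.resize(p[145:205,265:325],None,fx=5,fy=5,interpolation=2);e=cv2.resize(p[200:270,328:408],(400,300),interpolation=2)
o=np.zeros((600,800,3),np.uint8);o[:300,:400]=a;o[:300,400:700]=b;o[300:,:300]=c;o[300:,300:700]=e
cv2.imwrite("pics/crop0.png",o[:,:,::-1])
E
```

```text
top handle 225 [0.42248531 0.28218998 0.12229452] [0.11163188 0.12329694 0.12789904]
((422.73089599609375, 283.39642333984375), (96.47506713867188, 19.941545486450195), 3.6246228218078613)
ang -175.7631765333735
mould 1509 [0.61366047 0.0011777  0.09876518]
((650.6602783203125, 13.231826782226562), (221.4751434326172, 126.40499877929688), 18.438814163208008) 0.09879264706975056
tray ((501.04779052734375, -363.8709716796875), (199.8262939453125, 202.22955322265625), 5.163395404815674)
side handle 276 [0.42369978 0.27294974 0.11776093] [0.10397559 0.11967834 0.12689463]
((424.1546630859375, 277.5958557128906), (99.27494049072266, 25.723678588867188), 5.017416954040527)
ang -176.35635529436863
mould 1569 [ 0.61400842 -0.01035484  0.09973362]
((652.48583984375, 8.537673950195312), (224.617431640625, 133.1220245361328), 19.61553382873535) 0.10020614563825064
tray ((502.5495910644531, -367.9884033203125), (201.6111602783203, 202.70042419433594), 4.822821617126465)
```

View pics/crop0.png

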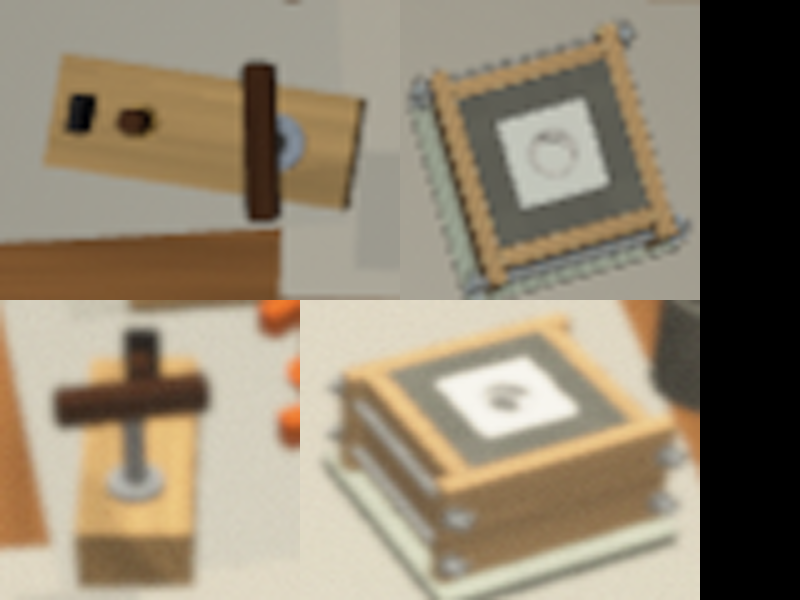

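```bash
python3 - <<'E'
from h import *
for n,box in(("top",(150,200,335,383)),("side",(212,245,350,390))):
    z=np.load(f"pics/{n}0.npz");p,d=z['p'],z['d']
    c=r.calibration(n);S=8
    # warp to plane z=0.1 at 0.5mm, over 0.16m square
    N=320;g=(np.arange(N)-N/2)*.0005
    GX,GY=np.meshgrid(.616+g,-.005+g,indexing='ij')
    P=np.stack([GX,GY,np.full_like(GX,.1)],-1)@c['R'].T+c['t']
    u=(P[...,0]/P[...,2]*c['fx']+c['cx']).astype(np.float32);v=(P[...,1]/P[...,2]*c['fy']+c['cy']).astype(np.float32)
    im=cv2.remap(p,u,v,cv2.INTER_CUBIC);cv2.imwrite(f"pics/rect_{n}.png",im[:,:,::-1])
    gr=cv2.cvtColor(im,cv2.COLOR_RGB2GRAY)
    t,_=cv2.threshold(gr[80:240,80:240],0,255,cv2.THRESH_OTSU)
    def fit(m,nm):
        k,l,st,ce=cv2.connectedComponentsWithStats(m.astype(np.uint8))
        i=l[N//2+30:N//2+40,N//2];j=l[160-30,160]
        # component with largest area touching near center
        cand=[q for q in range(1,k) if st[q,4]>3000]
        for q in cand:
            cs,_=cv2.findContours((l==q).astype(np.uint8),cv2.RETR_EXTERNAL,cv2.CHAIN_APPROX_NONE)
            pts=np.vstack(cs)[:,0,:][:,::-1].astype(np.float32) # row=x,col=y
            hull=cv2.convexHull(pts);mm=cv2.moments(hull)
            (cx,cy),(w,h),a=cv2.minAreaRect(hull)
            print(n,nm,st[q,4],'ctr',.616+(cx-160)*.0005,-.005+(cy-160)*.0005,'mom',.616+(mm['m10']/mm['m00']-160)*.0005,-.005+(mm['m01']/mm['m00']-160)*.0005,w*.5,h*.5,a)
    mw=gr>t; mw2=np.zeros_like(mw);mw2[70:250,70:250]=mw[70:250,70:250]
    fit(mw2,'white')
    hs=cv2.cvtColor(im,cv2.COLOR_RGB2HSV)
    fit(((hs[...,1]<60)&(gr<t)&(gr>50)),'concrete')
E
python3 -c "
import cv2,numpy as np
cv2.imwrite('pics/rect.png',np.hstack([cv2.imread('pics/rect_top.png'),cv2.imread('pics/rect_side.png')]))"
```

```text
top white 13532 ctr 0.6151983947753906 -0.00048487091064453123 mom 0.6152513180163397 -0.0004430726522263199 58.84965515136719 59.08828353881836 17.35402488708496
top concrete 5389 ctr 0.5486644115447998 -0.03144856643676758 mom 0.5530436663590217 -0.03836429010921397 24.174915313720703 118.59127044677734 19.707979202270508
top concrete 24254 ctr 0.6152505493164062 -0.0003840789794921874 mom 0.6154073655759539 -0.0005251764900460502 98.40545654296875 98.06983947753906 17.474775314331055
side white 13891 ctr 0.6165779800415039 -0.0021766052246093752 mom 0.6166550582106811 -0.002143152245910656 61.82768249511719 62.067138671875 16.699243545532227
side concrete 3073 ctr 0.5479944381713867 -0.04017434310913086 mom 0.5485416468348405 -0.04172195779787403 10.05324649810791 91.49137115478516 17.19853973388672
side concrete 20103 ctr 0.6166494827270508 -0.0026590499877929686 mom 0.6166187965626875 -0.002635900452103911 94.9552001953125 93.90485382080078 17.281497955322266
```

View pics/rect.png

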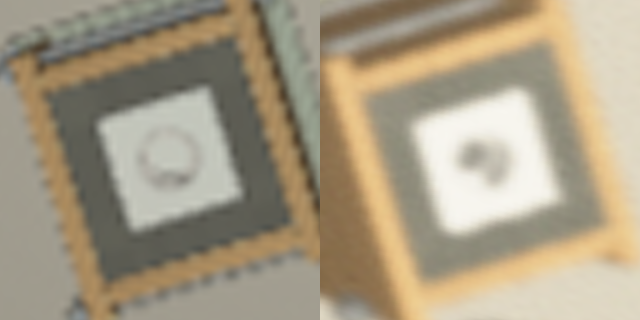

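Run:
```python
from h import *
ims=[]
for n in("top","side"):
    z=np.load(f"pics/{n}0.npz");p,d=z['p'],z['d'];c=r.calibration(n);N=300
    g=(np.arange(N)-N/2)*.0005
    GX,GY=np.meshgrid(.423+g,.280+g,indexing='ij')
    P=np.stack([GX,GY,np.full_like(GX,.125)],-1)@c['R'].T+c['t']
    u=(P[...,0]/P[...,2]*c['fx']+c['cx']).astype(np.float32);v=(P[...,1]/P[...,2]*c['fy']+c['cy']).astype(np.float32)
    im=cv2.remap(p,u,v,cv2.INTER_CUBIC);ims.append(im)
    m=(im.max(2)<85)
    m=cv2.morphologyEx(m.astype(np.uint8),cv2.MORPH_OPEN,np.ones((9,9)))
    k,l,st,ce=cv2.connectedComponentsWithStats(m)
    for q in range(1,k):
        if st[q,4]<1500:continue
        pts=np.argwhere(l==q).astype(np.float32);(cx,cy),wh,a=cv2.minAreaRect(pts);M=pts.mean(0)
        w,V=np.linalg.eigh(np.cov(pts.T))
        print(n,st[q,4],.423+(cx-150)*.0005,.28+(cy-150)*.0005,.423+(M[0]-150)*.0005,.28+(M[1]-150)*.0005,np.array(wh)*.5,a,np.degrees(np.arctan2(V[1,1],V[0,1])))
cv2.imwrite("pics/rech.png",np.hstack(ims)[:,:,::-1])
# block top z=.045
z=np.load("pics/top0.npz");W=cloud("top",z['d']);p=z['p']
m=(abs(W[...,2]-.045)<.006)&(abs(W[...,0]-.427)<.08)&(abs(W[...,1]-.33)<.14)
q=W[m];rc=cv2.minAreaRect(q[:,:2].astype(np.float32)*1000);print("block",rc)
```

```text
top 7768 0.4247167205810547 0.2781380081176758 0.42408258 0.27970946 [96.51642609 24.50592613] 3.4336302280426025 -175.92459820317083
side 9118 0.4248923187255859 0.25871841430664066 0.4245311 0.26029688 [91.63001251 33.31629181] 7.3737664222717285 -175.08773398792815
side 3574 0.4357915573120117 0.31043357849121095 0.4356073 0.31104028 [58.20743561 17.65200615] 88.33971405029297 87.24348091770878
block ((429.5323486328125, 333.78472900390625), (201.27210998535156, 74.95599365234375), 82.93379211425781)
```

View pics/rech.png

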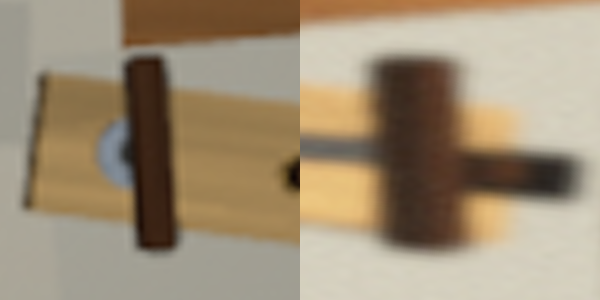

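The crop shows the dark-brown puller standing in the block, and it is the one I want. The core is at about (0.616, -0.0015) with yaw 17.3°. The handle is at about (0.424, 0.280) with yaw about 4°. I'll move above it.

jog_arm([
  {"tx":0.68,"ty":-0.83,"yaw":0.45},
  {"tx":0.68,"ty":-0.83,"yaw":0.45},
  {"tx":0.68,"ty":-0.83,"yaw":0.45},
  {"tx":0.68,"ty":-0.83,"yaw":0.45},
  {"tx":0.68,"ty":-0.83,"yaw":0.45},
  {"tx":0.68,"ty":-0.83,"yaw":0.45},
  {"tx":0.68,"ty":-0.83,"yaw":0.45},
  {"tx":0.68,"ty":-0.83,"yaw":0.45},
  {"tx":0.68,"ty":-0.83,"yaw":0.45},
  {"tx":0.68,"ty":-0.83,"yaw":0.45},
], grip=0, force=40)

```text
$.deltas[0]: bad value
```

```bash
cat >> h.py <<'E'
def st():
    s=r.state();w,x,y,z=s['ee_rot']
    X=np.array([1-2*(y*y+z*z),2*(x*y+w*z)]);Zt=np.array([2*(x*z+w*y),2*(y*z-w*x),1-2*(x*x+y*y)])
    print("t%.2f pos %s yaw %.2f tilt %s F %s M %s w %.4f q6 %.2f q1 %.2f"%(s['time'],np.round(s['position'],4),np.degrees(np.arctan2(X[1],X[0]))%360,np.round(Zt[:2],3),np.round(s['ft_force'],1),np.round(s['moment'],2),s['width'],s['q'][5],s['q'][0]));return s
E
python3 -c "
from h import *
st()"
```

```text
t0.70 pos [0.2217 0.5305 0.2055] yaw 157.32 tilt [0. 0.] F [0.2 1.  0.2] M [-0.02  0.05 -0.02] w 0.0937 q6 -0.15 q1 1.02
```

jog_arm([
  {"tx":0.68,"ty":-0.83,"tz":0,"yaw":0.45},
  {"tx":0.68,"ty":-0.83,"tz":0,"yaw":0.45},
  {"tx":0.68,"ty":-0.83,"tz":0,"yaw":0.45},
  {"tx":0.68,"ty":-0.83,"tz":0,"yaw":0.45},
  {"tx":0.68,"ty":-0.83,"tz":0,"yaw":0.45},
  {"tx":0.68,"ty":-0.83,"tz":0,"yaw":0.45},
  {"tx":0.68,"ty":-0.83,"tz":0,"yaw":0.45},
  {"tx":0.68,"ty":-0.83,"tz":0,"yaw":0.45},
  {"tx":0.68,"ty":-0.83,"tz":0,"yaw":0.45},
  {"tx":0.68,"ty":-0.83,"tz":0,"yaw":0.45},
], grip=0, force=40)

```text
time: 1.53
position: [0.4283, 0.2758, 0.2071]
ee_rot: [0.001, -0.056, 0.998, 0.003]
ft_force: [0.2, 0.4, -0.5]
width: 0.0938
```

```bash
python3 -c "
from h import *
st()"
```

```text
t1.53 pos [0.4283 0.2758 0.2071] yaw 186.42 tilt [0.001 0.005] F [ 0.2  0.4 -0.5] M [ 0.02  0.01 -0.03] w 0.0938 q6 -1.28 q1 0.40
```

jog_arm([
  {"tx":-0.14,"ty":0.14,"tz":-0.3,"yaw":-0.4},
  {"tx":0,"ty":0,"tz":-0.7,"yaw":0},
  {"tx":0,"ty":0,"tz":-0.6,"yaw":0},
  {"tx":0,"ty":0,"tz":0,"yaw":0},
])

```text
time: 1.87
position: [0.4319, 0.2734, 0.1606]
ee_rot: [0.005, -0.028, 1.0, 0.003]
ft_force: [0.2, -0.5, -1.0]
width: 0.0942
```

Run:
```python
from h import *
st()
p,d=r.snapshot("top");q,e=r.snapshot("side")
o=np.hstack([cv2.resize(p[195:275,225:305],(400,400),interpolation=2),cv2.resize(q[130:210,250:330],(400,400),interpolation=2)])
cv2.imwrite("pics/a1.png",o[:,:,::-1])
```

```text
t1.87 pos [0.4319 0.2734 0.1606] yaw 183.26 tilt [0.01  0.006] F [ 0.2 -0.5 -1. ] M [ 0.02  0.04 -0.03] w 0.0942 q6 -1.23 q1 0.39
```

View pics/a1.png

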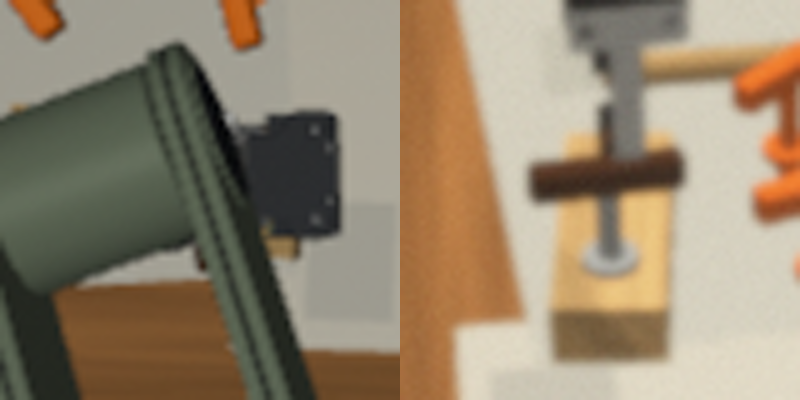

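jog_arm([
  {"tx":-0.26,"ty":0.22,"tz":0,"yaw":0.1},
  {"tx":0,"ty":0,"tz":0,"yaw":0},
])

```text
time: 2.13
position: [0.4263, 0.2825, 0.1657]
ee_rot: [0.008, -0.035, 0.999, 0.004]
ft_force: [-0.3, -0.4, -0.3]
width: 0.0941
```

```bash
python3 -c "
from h import *
st()"
```

```text
t2.13 pos [0.4263 0.2825 0.1657] yaw 183.96 tilt [0.017 0.009] F [-0.3 -0.4 -0.3] M [ 0.04 -0.    0.03] w 0.0941 q6 -1.23 q1 0.41
```

jog_arm([
  {"tx":0,"ty":0,"tz":0,"yaw":0},
  {"tx":0,"ty":0,"tz":0,"yaw":0},
])

```text
time: 2.3
position: [0.4266, 0.2841, 0.1679]
ee_rot: [0.01, -0.036, 0.999, 0.005]
ft_force: [-0.1, 0.5, 0.9]
width: 0.0937
```

```bash
python3 -c "
from h import *
print(st()['q'],st()['qvel'])"
```

```text
t2.30 pos [0.4266 0.2841 0.1679] yaw 184.11 tilt [0.02  0.011] F [-0.1  0.5  0.9] M [-0.04  0.07 -0.03] w 0.0937 q6 -1.23 q1 0.42
t2.30 pos [0.4266 0.2841 0.1679] yaw 184.11 tilt [0.02  0.011] F [-0.1  0.5  0.9] M [-0.04  0.07 -0.03] w 0.0937 q6 -1.23 q1 0.42
[ 0.41732086  0.09244029  1.75300505  0.00192688  1.27323387 -1.22584095] [ 0.01209013 -0.01522177 -0.01311129 -0.00526441  0.00084924 -0.00014745]
```

jog_arm([
  {"tx":-0.04,"ty":-0.06,"tz":-0.3,"yaw":0},
  {"tx":-0.04,"ty":-0.06,"tz":-0.3,"yaw":0},
  {"tx":0,"ty":0,"tz":-0.3,"yaw":0},
  {"tx":0,"ty":0,"tz":-0.3,"yaw":0},
])

```text
time: 2.63
position: [0.4262, 0.2819, 0.133]
ee_rot: [0.014, -0.037, 0.999, 0.007]
ft_force: [-0.7, -0.1, 0.5]
width: 0.0939
```

```bash
python3 -c "
from h import *
print(st()['q'],st()['qvel'])"
```

```text
t2.63 pos [0.4262 0.2819 0.133 ] yaw 184.20 tilt [0.028 0.014] F [-0.7 -0.1  0.5] M [0.01 0.03 0.01] w 0.0939 q6 -1.23 q1 0.41
t2.63 pos [0.4262 0.2819 0.133 ] yaw 184.20 tilt [0.028 0.014] F [-0.7 -0.1  0.5] M [0.01 0.03 0.01] w 0.0939 q6 -1.23 q1 0.41
[ 0.41371626  0.12283059  1.79775112  0.00196995  1.18962985 -1.23128764] [-3.16872557e-03  1.38472159e-01  1.18721994e-01 -1.82117404e-04
 -2.55200195e-01 -3.31481729e-03]
```

jog_arm([
  {"tx":0,"ty":0,"tz":0.6,"yaw":0},
  {"tx":0,"ty":0,"tz":0.6,"yaw":0},
  {"tx":0,"ty":0,"tz":0.6,"yaw":0},
])

```text
time: 2.88
position: [0.4186, 0.2781, 0.1763]
ee_rot: [0.004, -0.036, 0.999, 0.002]
ft_force: [0.0, 0.9, 0.1]
width: 0.0936
```

```bash
python3 -c "
from h import *
print(st()['q'],st()['qvel'])"
```

```text
t2.88 pos [0.4186 0.2781 0.1763] yaw 184.16 tilt [0.007 0.005] F [0.  0.9 0.1] M [ 0.07 -0.01 -0.03] w 0.0936 q6 -1.23 q1 0.41
t2.88 pos [0.4186 0.2781 0.1763] yaw 184.16 tilt [0.007 0.005] F [0.  0.9 0.1] M [ 0.07 -0.01 -0.03] w 0.0936 q6 -1.23 q1 0.41
[ 0.41278467  0.07222766  1.75643026  0.00179667  1.30401099 -1.23113874] [-0.00337569 -0.20863994 -0.22111853  0.00113399  0.45591055  0.00237623]
```

jog_arm([
  {"tx":0,"ty":0,"tz":0,"yaw":0},
])

```text
time: 2.97
position: [0.4204, 0.2788, 0.1784]
ee_rot: [0.006, -0.036, 0.999, 0.003]
ft_force: [0.2, -0.4, 0.9]
width: 0.0943
```

```bash
python3 -c "
from h import *
print(st()['q'],st()['qvel'])"
```

```text
t2.97 pos [0.4204 0.2788 0.1784] yaw 184.15 tilt [0.012 0.007] F [ 0.2 -0.4  0.9] M [0.07 0.01 0.01] w 0.0943 q6 -1.23 q1 0.41
t2.97 pos [0.4204 0.2788 0.1784] yaw 184.15 tilt [0.012 0.007] F [ 0.2 -0.4  0.9] M [0.07 0.01 0.01] w 0.0943 q6 -1.23 q1 0.41
[ 0.41260135  0.07083162  1.75343583  0.00177305  1.30357484 -1.2311217 ] [-0.00220531  0.04569261  0.06503723 -0.00103744 -0.03878309 -0.00320492]
```

jog_arm([
  {"tx":0,"ty":0,"tz":0,"yaw":0},
])

```text
time: 3.05
position: [0.4201, 0.2785, 0.1772]
ee_rot: [0.006, -0.036, 0.999, 0.003]
ft_force: [-0.5, -0.4, 0.5]
width: 0.094
```

```bash
python3 -c "
from h import *
print(st()['q'],st()['qvel'])"
```

```text
t3.05 pos [0.4201 0.2785 0.1772] yaw 184.14 tilt [0.011 0.007] F [-0.5 -0.4  0.5] M [ 0.06  0.01 -0.01] w 0.0940 q6 -1.23 q1 0.41
t3.05 pos [0.4201 0.2785 0.1772] yaw 184.14 tilt [0.011 0.007] F [-0.5 -0.4  0.5] M [ 0.06  0.01 -0.01] w 0.0940 q6 -1.23 q1 0.41
[ 0.41237649  0.07177558  1.75489843  0.00176165  1.30222259 -1.23108792] [-0.00094692 -0.00587837 -0.01911531  0.00116296 -0.00779741 -0.0002705 ]
```

jog_arm([
  {"tx":0.1,"ty":0.05,"tz":0.6,"yaw":0},
  {"tx":0.1,"ty":0.05,"tz":0.6,"yaw":0},
  {"tx":0.1,"ty":0.05,"tz":0.6,"yaw":0},
  {"tx":0.05,"ty":0,"tz":0.4,"yaw":0},
  {"tx":0,"ty":0,"tz":0.2,"yaw":0},
  {"tx":0,"ty":0,"tz":0.1,"yaw":0},
  {"tx":0,"ty":0,"tz":0,"yaw":0},
])

```text
time: 3.63
position: [0.4256, 0.2802, 0.2418]
ee_rot: [-0.003, -0.036, 0.999, -0.0]
ft_force: [-0.4, -0.7, -0.5]
width: 0.094
```

```bash
python3 -c "
from h import *
print(st()['q'],st()['qvel'])"
```

```text
t3.63 pos [0.4256 0.2802 0.2418] yaw 184.08 tilt [-0.007 -0.001] F [-0.4 -0.7 -0.5] M [0.08 0.01 0.02] w 0.0940 q6 -1.23 q1 0.41
t3.63 pos [0.4256 0.2802 0.2418] yaw 184.08 tilt [-0.007 -0.001] F [-0.4 -0.7 -0.5] M [0.08 0.01 0.02] w 0.0940 q6 -1.23 q1 0.41
[ 0.41117248  0.04333696  1.64826975  0.00170536  1.45640527 -1.23099082] [-0.0012738   0.01156019  0.02163413  0.00139668 -0.0126      0.00075448]
```

jog_arm([
  {"tx":0,"ty":0,"tz":-0.2,"yaw":0},
  {"tx":0,"ty":0,"tz":-0.5,"yaw":0},
  {"tx":0,"ty":0,"tz":-0.8,"yaw":0},
  {"tx":0,"ty":0,"tz":-0.5,"yaw":0},
  {"tx":0,"ty":0,"tz":-0.3,"yaw":0},
  {"tx":0,"ty":0,"tz":-0.2,"yaw":0},
  {"tx":0,"ty":0,"tz":-0.1,"yaw":0},
])

```text
time: 4.22
position: [0.4212, 0.2783, 0.1526]
ee_rot: [-0.008, -0.036, 0.999, -0.002]
ft_force: [-0.2, -0.1, -0.1]
width: 0.0941
```

```bash
python3 -c "
from h import *
print(st()['q'],st()['qvel'])"
```

```text
t4.22 pos [0.4212 0.2783 0.1526] yaw 184.07 tilt [-0.015 -0.005] F [-0.2 -0.1 -0.1] M [ 0.02 -0.01 -0.01] w 0.0941 q6 -1.23 q1 0.41
t4.22 pos [0.4212 0.2783 0.1526] yaw 184.07 tilt [-0.015 -0.005] F [-0.2 -0.1 -0.1] M [ 0.02 -0.01 -0.01] w 0.0941 q6 -1.23 q1 0.41
[ 0.4111722   0.12011128  1.7563209   0.00181819  1.28065871 -1.23125491] [ 0.00110905  0.05075603  0.05161413  0.00054833 -0.08281244  0.00024973]
```

jog_arm([
  {"tx":0.05,"ty":0.03,"tz":-0.3,"yaw":0},
  {"tx":0.05,"ty":0.03,"tz":-0.4,"yaw":0},
  {"tx":0,"ty":0,"tz":-0.4,"yaw":0},
  {"tx":0,"ty":0,"tz":-0.4,"yaw":0},
  {"tx":0,"ty":0,"tz":0,"yaw":0},
])

```text
time: 4.63
position: [0.4259, 0.281, 0.1053]
ee_rot: [-0.006, -0.036, 0.999, -0.001]
ft_force: [-1.2, -0.2, -0.3]
width: 0.0942
```

```bash
python3 -c "
from h import *
print(st()['q'],st()['qvel'])"
```

```text
t4.63 pos [0.4259 0.281  0.1053] yaw 184.07 tilt [-0.012 -0.003] F [-1.2 -0.2 -0.3] M [-0.   -0.01  0.02] w 0.0942 q6 -1.23 q1 0.41
t4.63 pos [0.4259 0.281  0.1053] yaw 184.07 tilt [-0.012 -0.003] F [-1.2 -0.2 -0.3] M [-0.   -0.01  0.02] w 0.0942 q6 -1.23 q1 0.41
[ 0.41219856  0.18640134  1.7879541   0.00196936  1.17919944 -1.23038943] [ 0.00128854 -0.01390003 -0.03051252  0.00063975  0.01105817 -0.00150787]
```

jog_arm([
  {"tx":-0.04,"ty":-0.04,"tz":-0.3,"yaw":0},
  {"tx":0,"ty":0,"tz":0,"yaw":0},
])

```text
time: 4.8
position: [0.4253, 0.2801, 0.096]
ee_rot: [-0.005, -0.036, 0.999, -0.001]
ft_force: [-0.5, -0.1, -0.5]
width: 0.0938
```

Run:
```python
from h import *
st()
p,d=r.snapshot("top");q,e=r.snapshot("side")
o=np.hstack([cv2.resize(p[195:275,225:305],(400,400),interpolation=2),cv2.resize(q[130:210,250:330],(400,400),interpolation=2)])
cv2.imwrite("pics/a2.png",o[:,:,::-1])
```

```text
t4.80 pos [0.4253 0.2801 0.096 ] yaw 184.08 tilt [-0.011 -0.003] F [-0.5 -0.1 -0.5] M [ 0.06 -0.01  0.02] w 0.0938 q6 -1.23 q1 0.41
```

View pics/a2.png

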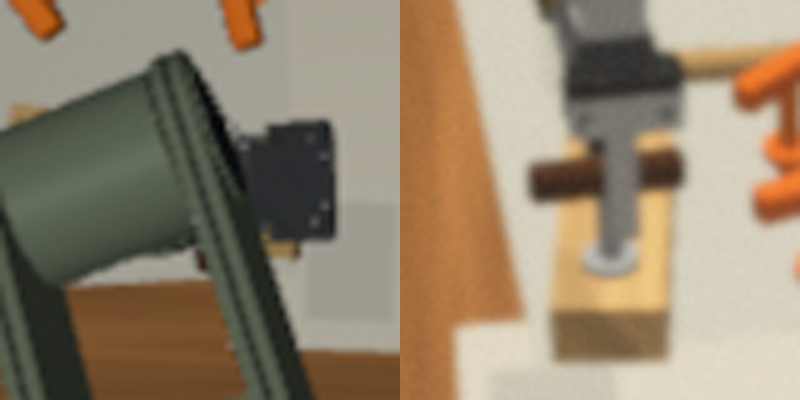

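jog_arm([
  {"tx":0,"ty":0,"tz":0,"yaw":0},
  {"tx":0,"ty":0,"tz":0,"yaw":0},
  {"tx":0,"ty":0,"tz":0,"yaw":0},
  {"tx":0,"ty":0,"tz":0,"yaw":0},
  {"tx":0,"ty":0,"tz":0,"yaw":0},
  {"tx":0,"ty":0,"tz":0,"yaw":0},
], grip=255, force=20)

```text
time: 5.4
position: [0.4297, 0.2821, 0.1015]
ee_rot: [-0.0, -0.036, 0.999, 0.001]
ft_force: [0.8, 0.6, 0.1]
width: 0.0578
```

Run:
```python
from h import *
st()
q,e=r.snapshot("side")
o=cv2.resize(q[130:210,250:330],(480,480),interpolation=2)
c=r.calibration("side")
for X in([.4253,.2801,.115],[.4253,.2801,.051],[.4753,.2836,.115],[.3754,.2766,.115]):
    P=c['R']@np.array(X)+c['t'];print(X,P[0]/P[2]*c['fx']+c['cx'],P[1]/P[2]*c['fy']+c['cy'])
cv2.imwrite("pics/a3.png",o[:,:,::-1])
```

```text
t5.40 pos [0.4297 0.2821 0.1015] yaw 184.08 tilt [-0.     0.002] F [0.8 0.6 0.1] M [0.02 0.01 0.01] w 0.0578 q6 -1.23 q1 0.41
[0.4253, 0.2801, 0.115] 290.81638789064147 164.3131970431082
[0.4253, 0.2801, 0.051] 291.606213244907 180.53148282822025
[0.4753, 0.2836, 0.115] 306.45499097497714 162.51796749993804
[0.3754, 0.2766, 0.115] 275.0323217705218 166.1264155218853
```

View pics/a3.png

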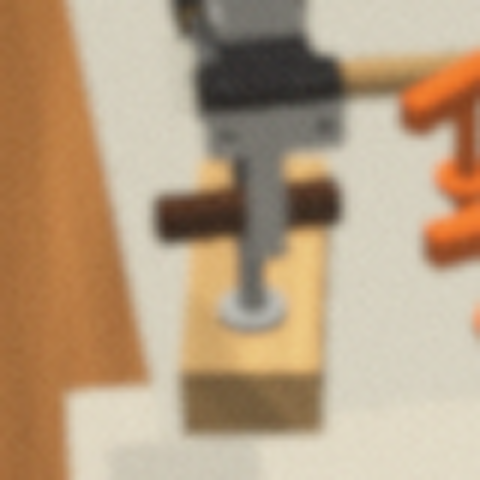

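jog_arm([
  {"tx":-0.14,"ty":-0.08,"tz":-0.17,"yaw":0},
  {"tx":0,"ty":0,"tz":0,"yaw":0},
])

```text
time: 5.62
position: [0.4253, 0.2796, 0.0961]
ee_rot: [-0.0, -0.036, 0.999, 0.001]
ft_force: [-1.3, -0.6, 0.0]
width: 0.0403
```

jog_arm([
  {"tx":0,"ty":0,"tz":0,"yaw":0},
])

```text
time: 5.7
position: [0.4251, 0.2794, 0.0959]
ee_rot: [-0.0, -0.036, 0.999, 0.001]
ft_force: [0.7, 0.3, 0.5]
width: 0.0332
```

```bash
python3 -c "
from h import *
st()"
```

```text
t5.70 pos [0.4251 0.2794 0.0959] yaw 184.08 tilt [-0.     0.002] F [0.7 0.3 0.5] M [ 0.08  0.03 -0.  ] w 0.0332 q6 -1.23 q1 0.41
```

jog_arm([
  {"tx":0,"ty":0,"tz":0,"yaw":0},
])

```text
time: 5.78
position: [0.4246, 0.2792, 0.0956]
ee_rot: [-0.001, -0.036, 0.999, 0.001]
ft_force: [0.1, -0.0, 0.3]
width: 0.0267
```

jog_arm([
  {"tx":0,"ty":0,"tz":0,"yaw":0},
  {"tx":0,"ty":0,"tz":0,"yaw":0},
])

```text
time: 5.95
position: [0.4245, 0.2792, 0.0954]
ee_rot: [-0.001, -0.036, 0.999, 0.001]
ft_force: [-0.3, 0.4, -0.0]
width: 0.0196
```

jog_arm([
  {"tx":0,"ty":0,"tz":0,"yaw":0},
  {"tx":0,"ty":0,"tz":0,"yaw":0},
], force=50)

```text
time: 6.12
position: [0.4245, 0.2792, 0.0954]
ee_rot: [-0.001, -0.036, 0.999, 0.001]
ft_force: [0.1, 0.3, -0.6]
width: 0.0197
```

```bash
python3 -c "
from h import *
st()"
```

```text
t6.12 pos [0.4245 0.2792 0.0954] yaw 184.08 tilt [-0.001  0.001] F [ 0.1  0.3 -0.6] M [ 0.05 -0.02  0.03] w 0.0197 q6 -1.23 q1 0.41
```

jog_arm([
  {"tx":0,"ty":0,"tz":0.2,"yaw":0},
  {"tx":0,"ty":0,"tz":0.4,"yaw":0},
  {"tx":0,"ty":0,"tz":0.6,"yaw":0},
  {"tx":0,"ty":0,"tz":0.8,"yaw":0},
  {"tx":0,"ty":0,"tz":0.8,"yaw":0},
  {"tx":0,"ty":0,"tz":0.6,"yaw":0},
  {"tx":0,"ty":0,"tz":0.4,"yaw":0},
  {"tx":0,"ty":0,"tz":0.2,"yaw":0},
])

```text
time: 6.78
position: [0.4189, 0.2767, 0.2174]
ee_rot: [-0.007, -0.036, 0.999, -0.002]
ft_force: [-0.2, -0.3, -1.6]
width: 0.0199
```

```bash
python3 -c "
from h import *
st()"
```

```text
t6.78 pos [0.4189 0.2767 0.2174] yaw 184.07 tilt [-0.013 -0.004] F [-0.2 -0.3 -1.6] M [ 0.03 -0.02 -0.  ] w 0.0199 q6 -1.23 q1 0.41
```

jog_arm([
  {"tx":0.15,"ty":-0.2,"tz":0,"yaw":0.05},
  {"tx":0.3,"ty":-0.4,"tz":0,"yaw":0.05},
  {"tx":0.5,"ty":-0.7,"tz":0,"yaw":0.05},
  {"tx":0.5,"ty":-0.7,"tz":0,"yaw":0.05},
  {"tx":0.5,"ty":-0.7,"tz":0,"yaw":0.05},
  {"tx":0.5,"ty":-0.7,"tz":0,"yaw":0.05},
  {"tx":0.5,"ty":-0.7,"tz":0,"yaw":0.05},
  {"tx":0.5,"ty":-0.7,"tz":0,"yaw":0.05},
  {"tx":0.5,"ty":-0.7,"tz":0,"yaw":0.05},
  {"tx":0.5,"ty":-0.7,"tz":0,"yaw":0.05},
])

```text
time: 7.62
position: [0.5513, 0.0818, 0.2099]
ee_rot: [-0.013, -0.069, 0.998, -0.002]
ft_force: [0.5, 0.1, -1.9]
width: 0.0197
```

```bash
python3 -c "
from h import *
st()"
```

```text
t7.62 pos [0.5513 0.0818 0.2099] yaw 187.89 tilt [-0.025 -0.005] F [ 0.5  0.1 -1.9] M [ 0.06 -0.01 -0.02] w 0.0197 q6 -1.71 q1 -0.00
```

jog_arm([
  {"tx":0.5,"ty":-0.6,"tz":0.05,"yaw":-0.05},
  {"tx":0.5,"ty":-0.6,"tz":0.05,"yaw":-0.05},
  {"tx":0.4,"ty":-0.5,"tz":0.1,"yaw":0},
  {"tx":0.3,"ty":-0.4,"tz":0.1,"yaw":0},
  {"tx":0.15,"ty":-0.2,"tz":0,"yaw":0},
  {"tx":0.05,"ty":-0.1,"tz":0,"yaw":0},
  {"tx":0,"ty":0,"tz":0,"yaw":0},
])

```text
time: 8.2
position: [0.6079, -0.0037, 0.2075]
ee_rot: [-0.021, -0.06, 0.998, -0.002]
ft_force: [0.4, 0.4, -1.1]
width: 0.0198
```

```bash
python3 -c "
from h import *
st()"
```

```text
t8.20 pos [ 0.6079 -0.0037  0.2075] yaw 186.84 tilt [-0.043 -0.006] F [ 0.4  0.4 -1.1] M [ 0.09 -0.05 -0.01] w 0.0198 q6 -1.83 q1 -0.14
```

jog_arm([
  {"tx":0,"ty":0,"tz":0,"yaw":0},
  {"tx":0,"ty":0,"tz":0,"yaw":0},
  {"tx":0,"ty":0,"tz":0,"yaw":0},
])

```text
time: 8.45
position: [0.6057, -0.002, 0.2055]
ee_rot: [-0.024, -0.06, 0.998, -0.001]
ft_force: [-0.3, -0.1, -1.2]
width: 0.0199
```

```bash
python3 -c "
from h import *
print(st()['qvel'])"
```

```text
t8.45 pos [ 0.6057 -0.002   0.2055] yaw 186.94 tilt [-0.047 -0.004] F [-0.3 -0.1 -1.2] M [ 0.04 -0.07  0.04] w 0.0199 q6 -1.83 q1 -0.14
[ 0.01001173 -0.00549041  0.01338218  0.00337623  0.00146214 -0.00053266]
```

jog_arm([
  {"tx":0,"ty":0,"tz":-0.3,"yaw":0},
  {"tx":0,"ty":0,"tz":0,"yaw":0},
])

```text
time: 8.62
position: [0.6051, -0.0004, 0.1961]
ee_rot: [-0.023, -0.061, 0.998, -0.001]
ft_force: [-0.9, 0.1, -2.6]
width: 0.0195
```

```bash
python3 -c "
from h import *
print(st()['qvel'])"
```

```text
t8.62 pos [ 6.051e-01 -4.000e-04  1.961e-01] yaw 187.05 tilt [-0.046 -0.004] F [-0.9  0.1 -2.6] M [ 0.05 -0.    0.  ] w 0.0195 q6 -1.83 q1 -0.14
[ 0.01315565 -0.0254149  -0.02378036 -0.00067114  0.01616706 -0.00063345]
```

jog_arm([
  {"tx":0,"ty":0,"tz":0.3,"yaw":0},
  {"tx":0,"ty":0,"tz":0,"yaw":0},
])

```text
time: 8.78
position: [0.6042, 0.0007, 0.205]
ee_rot: [-0.024, -0.062, 0.998, -0.0]
ft_force: [0.9, 0.2, -0.5]
width: 0.0194
```

```bash
python3 -c "
from h import *
print(st()['qvel'])"
```

```text
t8.78 pos [0.6042 0.0007 0.205 ] yaw 187.14 tilt [-0.048 -0.004] F [ 0.9  0.2 -0.5] M [ 0.04 -0.07 -0.  ] w 0.0194 q6 -1.83 q1 -0.14
[ 0.00730039  0.01575494  0.03212492 -0.00071893 -0.01918391 -0.00068432]
```

jog_arm([
  {"tx":-0.4,"ty":0,"tz":0,"yaw":0},
  {"tx":-0.8,"ty":0,"tz":0,"yaw":0},
  {"tx":-0.8,"ty":0,"tz":0,"yaw":0},
  {"tx":0,"ty":0,"tz":0,"yaw":0},
])

```text
time: 9.12
position: [0.5437, 0.0013, 0.2066]
ee_rot: [-0.023, -0.063, 0.998, -0.001]
ft_force: [-0.4, 0.2, -1.7]
width: 0.0199
```

```bash
python3 -c "
from h import *
print(st()['qvel'])"
```

```text
t9.12 pos [0.5437 0.0013 0.2066] yaw 187.23 tilt [-0.045 -0.004] F [-0.4  0.2 -1.7] M [ 0.04 -0.04  0.03] w 0.0199 q6 -1.84 q1 -0.15
[ 0.0022306   0.02880498 -0.06803187  0.008656   -0.05295324  0.00383427]
```

jog_arm([
  {"tx":0,"ty":0,"tz":0,"yaw":0},
])

```text
time: 9.2
position: [0.5436, 0.0014, 0.2075]
ee_rot: [-0.022, -0.063, 0.998, -0.001]
ft_force: [-0.2, -0.2, -1.2]
width: 0.0196
```

```bash
python3 -c "
from h import *
print(st()['qvel'])"
```

```text
t9.20 pos [0.5436 0.0014 0.2075] yaw 187.23 tilt [-0.043 -0.005] F [-0.2 -0.2 -1.2] M [ 0.07 -0.05  0.02] w 0.0196 q6 -1.84 q1 -0.15
[ 0.00224957 -0.03899327  0.04041436 -0.00057368  0.02619651 -0.00175098]
```

jog_arm([
  {"tx":0.3,"ty":0,"tz":0,"yaw":0},
  {"tx":0.3,"ty":0,"tz":0,"yaw":0},
  {"tx":0.3,"ty":0,"tz":0,"yaw":0},
])

```text
time: 9.45
position: [0.5736, 0.0015, 0.2094]
ee_rot: [-0.02, -0.063, 0.998, -0.001]
ft_force: [0.2, 0.0, -1.6]
width: 0.0196
```

```bash
python3 -c "
from h import *
print(st()['qvel'])"
```

```text
t9.45 pos [0.5736 0.0015 0.2094] yaw 187.23 tilt [-0.039 -0.005] F [ 0.2  0.  -1.6] M [ 0.07 -0.04  0.02] w 0.0196 q6 -1.84 q1 -0.14
[ 0.03175922  0.2567554  -0.32505497  0.00158446  0.03933558  0.02908782]
```

jog_arm([
  {"tx":0.1,"ty":0,"tz":0.2,"yaw":0},
  {"tx":0.1,"ty":0,"tz":0.4,"yaw":0},
  {"tx":0.1,"ty":0,"tz":0.6,"yaw":0},
  {"tx":0.1,"ty":0,"tz":0.6,"yaw":0},
  {"tx":0.1,"ty":0,"tz":0.4,"yaw":0},
  {"tx":0.1,"ty":0,"tz":0.2,"yaw":0},
  {"tx":0,"ty":0,"tz":0.1,"yaw":0},
  {"tx":0,"ty":0,"tz":0,"yaw":0},
])

```text
time: 10.12
position: [0.603, 0.0009, 0.2884]
ee_rot: [-0.018, -0.063, 0.998, -0.001]
ft_force: [-0.1, -0.3, -2.2]
width: 0.0195
```

```bash
python3 -c "
from h import *
print(st()['qvel'])"
```

```text
t10.12 pos [0.603  0.0009 0.2884] yaw 187.26 tilt [-0.036 -0.005] F [-0.1 -0.3 -2.2] M [ 0.01 -0.05  0.04] w 0.0195 q6 -1.83 q1 -0.14
[ 0.00123386  0.02026682 -0.01942129 -0.00121001 -0.00445593  0.00201415]
```

jog_arm([
  {"tx":0.1,"ty":0,"tz":-0.35,"yaw":0},
  {"tx":0.1,"ty":0,"tz":-0.35,"yaw":0},
  {"tx":0.1,"ty":0,"tz":-0.35,"yaw":0},
  {"tx":0.1,"ty":0,"tz":-0.35,"yaw":0},
  {"tx":0.1,"ty":0,"tz":-0.35,"yaw":0},
  {"tx":0,"ty":0,"tz":-0.35,"yaw":0},
  {"tx":0,"ty":0,"tz":0,"yaw":0},
])

```text
time: 10.7
position: [0.6159, 0.0015, 0.2121]
ee_rot: [-0.024, -0.063, 0.998, -0.0]
ft_force: [-1.1, -0.1, -1.7]
width: 0.0194
```

```bash
python3 -c "
from h import *
print(st()['qvel'])"
```

```text
t10.70 pos [0.6159 0.0015 0.2121] yaw 187.26 tilt [-0.047 -0.004] F [-1.1 -0.1 -1.7] M [ 0.06 -0.01 -0.01] w 0.0194 q6 -1.83 q1 -0.13
[ 0.00105568  0.01005243 -0.00461813  0.00114264  0.00486592  0.00122063]
```

jog_arm([
  {"tx":0,"ty":0,"tz":0.35,"yaw":0},
  {"tx":0,"ty":0,"tz":0.35,"yaw":0},
  {"tx":0,"ty":0,"tz":0.35,"yaw":0},
  {"tx":0,"ty":0,"tz":0.35,"yaw":0},
  {"tx":0,"ty":0,"tz":0.35,"yaw":0},
  {"tx":0,"ty":0,"tz":0,"yaw":0},
])

```text
time: 11.2
position: [0.6159, 0.0014, 0.2714]
ee_rot: [-0.023, -0.063, 0.998, -0.0]
ft_force: [-0.4, -0.2, -0.6]
width: 0.0199
```

```bash
python3 -c "
from h import *
st()"
```

```text
t11.20 pos [0.6159 0.0014 0.2714] yaw 187.26 tilt [-0.045 -0.004] F [-0.4 -0.2 -0.6] M [ 0.02 -0.06  0.01] w 0.0199 q6 -1.83 q1 -0.13
```

jog_arm([
  {"tx":0,"ty":0,"tz":-0.9,"yaw":0},
  {"tx":0,"ty":0,"tz":-0.9,"yaw":0},
  {"tx":0,"ty":0,"tz":0,"yaw":0},
  {"tx":0,"ty":0,"tz":0,"yaw":0},
])

```text
time: 11.53
position: [0.6206, 0.0008, 0.2263]
ee_rot: [-0.014, -0.063, 0.998, -0.002]
ft_force: [-0.4, 0.1, -1.6]
width: 0.0198
```

```bash
python3 -c "
from h import *
st()"
```

```text
t11.53 pos [0.6206 0.0008 0.2263] yaw 187.25 tilt [-0.027 -0.006] F [-0.4  0.1 -1.6] M [-0.   -0.05  0.04] w 0.0198 q6 -1.83 q1 -0.13
```

jog_arm([
  {"tx":0,"ty":0,"tz":0.35,"yaw":0},
  {"tx":0,"ty":0,"tz":0.4,"yaw":0},
  {"tx":0,"ty":0,"tz":0.35,"yaw":0},
  {"tx":0,"ty":0,"tz":0.1,"yaw":0},
  {"tx":0,"ty":0,"tz":-0.9,"yaw":0},
  {"tx":0,"ty":0,"tz":-0.9,"yaw":0},
  {"tx":0,"ty":0,"tz":0,"yaw":0},
  {"tx":0,"ty":0,"tz":0,"yaw":0},
])

```text
time: 12.2
position: [0.628, -0.0001, 0.2279]
ee_rot: [-0.001, -0.063, 0.998, -0.005]
ft_force: [0.5, -0.5, -1.2]
width: 0.0192
```

```bash
python3 -c "
from h import *
st()"
```

```text
t12.20 pos [ 6.280e-01 -1.000e-04  2.279e-01] yaw 187.26 tilt [-0.002 -0.01 ] F [ 0.5 -0.5 -1.2] M [ 0.04 -0.01  0.02] w 0.0192 q6 -1.83 q1 -0.13
```

jog_arm([
  {"tx":-0.2,"ty":-0.03,"tz":-0.2,"yaw":0},
  {"tx":-0.2,"ty":-0.02,"tz":-0.3,"yaw":0},
  {"tx":0,"ty":0,"tz":-0.3,"yaw":0},
  {"tx":0,"ty":0,"tz":-0.2,"yaw":0},
  {"tx":0,"ty":0,"tz":0,"yaw":0},
])

```text
time: 12.62
position: [0.617, -0.0022, 0.2014]
ee_rot: [0.002, -0.063, 0.998, -0.006]
ft_force: [-0.5, -0.0, -1.5]
width: 0.0194
```

Run:
```python
from h import *
s=st()
q,e=r.snapshot("side");p,_=r.snapshot("top")
o=np.hstack([cv2.resize(q[160:260,320:420],(500,500),interpolation=2),cv2.resize(p[140:200,325:385],(300,300),interpolation=2)] if 0 else [cv2.resize(q[170:250,330:410],(400,400),interpolation=2),cv2.resize(p[135:215,320:400],(400,400),interpolation=2)])
cv2.imwrite("pics/b1.png",o[:,:,::-1])
x,y,z=s['position']
c=r.calibration("side")
for X in([x,y,z-.0504],[x,y,z-.0754],[.616,-.0015,.1]):
    P=c['R']@np.array(X)+c['t'];u=P[0]/P[2]*c['fx']+c['cx'];v=P[1]/P[2]*c['fy']+c['cy'];print(X,(u-330+.5)*5,(v-170+.5)*5)
for n in('side','top'):
  for t in('puller_shoulder','puller_tip','puller_grip'):
    print(n,t,[(round(float(o['conf']),2),[round(float(v),4) for v in o['centre']]) for o in r.pinpoint(n,t) if o['centre'][1]<.1])
```

```text
t12.62 pos [ 0.617  -0.0022  0.2014] yaw 187.25 tilt [ 0.006 -0.011] F [-0.5 -0.  -1.5] M [ 0.06  0.   -0.01] w 0.0194 q6 -1.83 q1 -0.14
[np.float64(0.6170330167400465), np.float64(-0.0021601881950371418), np.float64(0.15097073880748693)] 203.9760653045454 192.13612450623387
[np.float64(0.6170330167400465), np.float64(-0.0021601881950371418), np.float64(0.12597073880748694)] 200.78098410544982 227.22887417124795
[0.616, -0.0015, 0.1] 195.45226831244491 262.1202140136852
side puller_shoulder [(0.79, [0.6188, -0.0025, 0.1566])]
side puller_tip [(0.57, [0.621, 0.0008, 0.127])]
side puller_grip [(0.56, [0.615, 0.0008, 0.2208])]
top puller_shoulder [(0.45, [0.6164, -0.0042, 0.1524])]
top puller_tip [(0.5, [0.6185, -0.0001, 0.1275])]
top puller_grip [(0.64, [0.6163, 0.0006, 0.2191]), (0.46, [0.6173, -0.0012, 0.0973])]
```

View pics/b1.png

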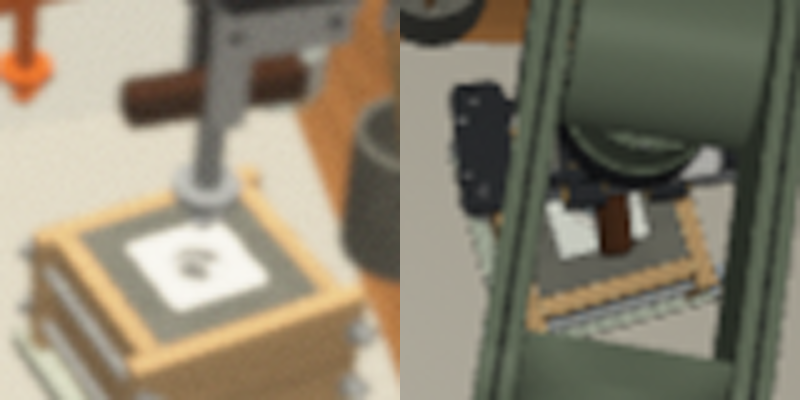

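jog_arm([
  {"tx":-0.02,"ty":0.02,"tz":-0.25,"yaw":0},
  {"tx":0,"ty":0,"tz":-0.25,"yaw":0},
  {"tx":0,"ty":0,"tz":-0.2,"yaw":0},
  {"tx":0,"ty":0,"tz":-0.1,"yaw":0},
])

```text
time: 13.35
position: [0.6187, -0.0016, 0.1785]
ee_rot: [0.005, -0.063, 0.998, -0.006]
ft_force: [-0.4, 0.4, -1.8]
width: 0.0197
```

```bash
python3 -c "
from h import *
st()"
```

```text
t13.35 pos [ 0.6187 -0.0016  0.1785] yaw 187.27 tilt [ 0.011 -0.012] F [-0.4  0.4 -1.8] M [0.04 0.03 0.01] w 0.0197 q6 -1.83 q1 -0.14
```

jog_arm([
  {"tx":-0.1,"ty":0.02,"tz":0,"yaw":0},
  {"tx":0,"ty":0,"tz":-0.1,"yaw":0},
])

```text
time: 13.52
position: [0.6147, -0.0009, 0.1736]
ee_rot: [0.004, -0.063, 0.998, -0.006]
ft_force: [0.5, 0.5, -1.7]
width: 0.0199
```

jog_arm([
  {"tx":0,"ty":0,"tz":-0.1,"yaw":0},
  {"tx":0,"ty":0,"tz":-0.1,"yaw":0},
])

```text
time: 13.68
position: [0.6144, -0.0008, 0.1669]
ee_rot: [0.004, -0.063, 0.998, -0.006]
ft_force: [0.2, 0.3, -2.3]
width: 0.0196
```

```bash
python3 -c "
from h import *
st()"
```

```text
t13.68 pos [ 0.6144 -0.0008  0.1669] yaw 187.28 tilt [ 0.009 -0.011] F [ 0.2  0.3 -2.3] M [ 0.01  0.01 -0.02] w 0.0196 q6 -1.83 q1 -0.14
```

jog_arm([
  {"tx":0.03,"ty":0,"tz":-0.1,"yaw":0},
  {"tx":0,"ty":0,"tz":-0.1,"yaw":0},
])

```text
time: 13.85
position: [0.6155, -0.0014, 0.1607]
ee_rot: [0.004, -0.063, 0.998, -0.007]
ft_force: [-0.4, -0.7, -1.8]
width: 0.0196
```

jog_arm([
  {"tx":0,"ty":0,"tz":-0.1,"yaw":0},
])

```text
time: 13.93
position: [0.6156, -0.0015, 0.1575]
ee_rot: [0.004, -0.063, 0.998, -0.007]
ft_force: [0.3, 0.4, -1.1]
width: 0.0191
```

jog_arm([
  {"tx":0,"ty":0,"tz":-0.1,"yaw":0},
])

```text
time: 14.02
position: [0.6163, -0.0015, 0.1566]
ee_rot: [0.005, -0.063, 0.998, -0.007]
ft_force: [-7.1, 0.7, 18.7]
width: 0.0198
```

```bash
python3 -c "
from h import *
st()"
```

```text
t14.02 pos [ 0.6163 -0.0015  0.1566] yaw 187.27 tilt [ 0.011 -0.013] F [-7.1  0.7 18.7] M [0.18 1.43 0.  ] w 0.0198 q6 -1.83 q1 -0.14
```

jog_arm([
  {"tx":0,"ty":0,"tz":0,"yaw":-0.5},
  {"tx":0,"ty":0,"tz":-0.01,"yaw":-0.8},
  {"tx":0,"ty":0,"tz":-0.01,"yaw":-0.8},
])

```text
time: 14.27
position: [0.6159, -0.0015, 0.1569]
ee_rot: [0.004, 0.05, 0.999, -0.007]
ft_force: [-0.4, 0.2, -1.6]
width: 0.0196
```

```bash
python3 -c "
from h import *
st()"
```

```text
t14.27 pos [ 0.6159 -0.0015  0.1569] yaw 174.21 tilt [ 0.007 -0.015] F [-0.4  0.2 -1.6] M [0.02 0.04 0.01] w 0.0196 q6 -1.60 q1 -0.14
```

jog_arm([
  {"tx":0,"ty":0,"tz":-0.02,"yaw":-0.9},
  {"tx":0,"ty":0,"tz":-0.02,"yaw":-0.9},
  {"tx":0,"ty":0,"tz":-0.02,"yaw":-0.9},
  {"tx":0,"ty":0,"tz":-0.02,"yaw":-0.9},
  {"tx":0,"ty":0,"tz":-0.02,"yaw":-0.9},
])

```text
time: 14.68
position: [0.6159, -0.0012, 0.1546]
ee_rot: [0.002, 0.294, 0.956, -0.008]
ft_force: [-0.9, -1.2, 0.5]
width: 0.0198
```

```bash
python3 -c "
from h import *
st()"
```

```text
t14.68 pos [ 0.6159 -0.0012  0.1546] yaw 145.85 tilt [-0.001 -0.016] F [-0.9 -1.2  0.5] M [-0.11  0.23  0.01] w 0.0198 q6 -1.10 q1 -0.13
```

jog_arm([
  {"tx":0,"ty":0,"tz":-0.015,"yaw":-0.9},
  {"tx":0,"ty":0,"tz":-0.015,"yaw":-0.9},
  {"tx":0,"ty":0,"tz":-0.015,"yaw":-0.9},
  {"tx":0,"ty":0,"tz":-0.015,"yaw":-0.9},
  {"tx":0,"ty":0,"tz":-0.015,"yaw":-0.9},
  {"tx":0,"ty":0,"tz":-0.015,"yaw":-0.9},
])

```text
time: 15.18
position: [0.6158, -0.0012, 0.1529]
ee_rot: [-0.0, 0.561, 0.828, -0.008]
ft_force: [-1.0, 0.3, -0.4]
width: 0.0195
```

```bash
python3 -c "
from h import *
st()"
```

```text
t15.18 pos [ 0.6158 -0.0012  0.1529] yaw 111.78 tilt [-0.01  -0.013] F [-1.   0.3 -0.4] M [-0.1   0.28 -0.03] w 0.0195 q6 -0.51 q1 -0.13
```

jog_arm([
  {"tx":0,"ty":0,"tz":-0.018,"yaw":-0.95},
  {"tx":0,"ty":0,"tz":-0.018,"yaw":-0.95},
  {"tx":0,"ty":0,"tz":-0.018,"yaw":-0.95},
  {"tx":0,"ty":0,"tz":-0.018,"yaw":-0.95},
  {"tx":0,"ty":0,"tz":-0.018,"yaw":-0.95},
  {"tx":0,"ty":0,"tz":-0.018,"yaw":-0.95},
  {"tx":0,"ty":0,"tz":-0.018,"yaw":-0.95},
  {"tx":0,"ty":0,"tz":-0.018,"yaw":-0.95},
])

```text
time: 15.85
position: [0.6166, -0.0014, 0.1506]
ee_rot: [-0.003, 0.849, 0.529, -0.007]
ft_force: [-0.8, -0.6, 3.4]
width: 0.0198
```

```bash
python3 -c "
from h import *
st()"
```

```text
t15.85 pos [ 0.6166 -0.0014  0.1506] yaw 63.84 tilt [-0.015 -0.002] F [-0.8 -0.6  3.4] M [-0.04  0.54  0.06] w 0.0198 q6 0.32 q1 -0.14
```

jog_arm([
  {"tx":0,"ty":0,"tz":-0.005,"yaw":-0.9},
  {"tx":0,"ty":0,"tz":-0.005,"yaw":-0.9},
  {"tx":0,"ty":0,"tz":-0.005,"yaw":-0.9},
  {"tx":0,"ty":0,"tz":-0.005,"yaw":-0.9},
  {"tx":0,"ty":0,"tz":-0.005,"yaw":-0.9},
])

```text
time: 16.27
position: [0.6163, -0.0019, 0.1506]
ee_rot: [-0.004, 0.952, 0.304, -0.007]
ft_force: [-1.2, -0.7, 0.3]
width: 0.0196
```

```bash
python3 -c "
from h import *
st()"
```

```text
t16.27 pos [ 0.6163 -0.0019  0.1506] yaw 35.45 tilt [-0.015  0.004] F [-1.2 -0.7  0.3] M [-0.09  0.3   0.01] w 0.0196 q6 0.81 q1 -0.14
```

Another 18° or so to snug.

jog_arm([
  {"tx":0,"ty":0,"tz":-0.02,"yaw":-0.7},
  {"tx":0,"ty":0,"tz":-0.02,"yaw":-0.7},
  {"tx":0,"ty":0,"tz":-0.02,"yaw":-0.7},
])

```text
time: 16.52
position: [0.6166, -0.0018, 0.1505]
ee_rot: [-0.005, 0.981, 0.192, -0.006]
ft_force: [-0.7, -0.4, 0.7]
width: 0.0195
```

```bash
python3 -c "
from h import *
st()"
```

```text
t16.52 pos [ 0.6166 -0.0018  0.1505] yaw 22.19 tilt [-0.013  0.007] F [-0.7 -0.4  0.7] M [-0.08  0.37  0.15] w 0.0195 q6 1.04 q1 -0.15
```

jog_arm([
  {"tx":0,"ty":0,"tz":-0.02,"yaw":-0.5},
  {"tx":0,"ty":0,"tz":-0.02,"yaw":-0.3},
])

```text
time: 16.68
position: [0.6164, -0.0021, 0.1505]
ee_rot: [-0.005, 0.989, 0.149, -0.006]
ft_force: [-3.2, -0.5, 2.3]
width: 0.0194
```

```bash
python3 -c "
from h import *
st()"
```

```text
t16.68 pos [ 0.6164 -0.0021  0.1505] yaw 17.12 tilt [-0.013  0.008] F [-3.2 -0.5  2.3] M [-0.19  0.47  0.26] w 0.0194 q6 1.12 q1 -0.15
```

jog_arm([
  {"tx":0,"ty":0,"tz":-0.03,"yaw":-0.2},
  {"tx":0,"ty":0,"tz":0,"yaw":0},
  {"tx":0,"ty":0,"tz":0,"yaw":0},
])

```text
time: 16.93
position: [0.6163, -0.0022, 0.1505]
ee_rot: [-0.004, 0.99, 0.138, -0.006]
ft_force: [-1.3, -0.4, 0.1]
width: 0.0195
```

Run:
```python
from h import *
s=st()
q,e=r.snapshot("side")
cv2.imwrite("pics/b2.png",cv2.resize(q[150:250,310:420],(660,600),interpolation=2)[:,:,::-1])
```

```text
t16.93 pos [ 0.6163 -0.0022  0.1505] yaw 15.92 tilt [-0.013  0.007] F [-1.3 -0.4  0.1] M [-0.17  0.27  0.19] w 0.0195 q6 1.14 q1 -0.15
```

View pics/b2.png

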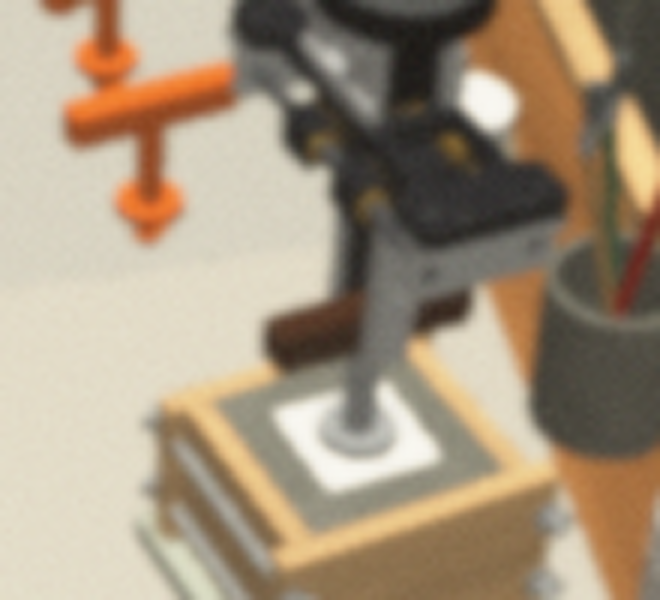

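The shoulder is flush on the white core at (357,430) and centred. Next I'll draw the core out.

jog_arm([
  {"tx":0,"ty":0,"tz":0.1,"yaw":0},
  {"tx":0,"ty":0,"tz":0.2,"yaw":0},
  {"tx":0,"ty":0,"tz":0.3,"yaw":0},
  {"tx":0,"ty":0,"tz":0.35,"yaw":0},
], force=60)

```text
time: 17.32
position: [0.6147, -0.0023, 0.172]
ee_rot: [-0.005, 0.99, 0.139, -0.008]
ft_force: [3.4, -1.1, -8.6]
width: 0.0194
```

```bash
python3 -c "
from h import *
st()"
```

```text
t17.32 pos [ 0.6147 -0.0023  0.172 ] yaw 15.93 tilt [-0.018  0.008] F [ 3.4 -1.1 -8.6] M [-0.31 -0.93  0.12] w 0.0194 q6 1.14 q1 -0.15
```

jog_arm([
  {"tx":0.04,"ty":0,"tz":0.4,"yaw":0},
  {"tx":0.03,"ty":0,"tz":0.4,"yaw":0},
  {"tx":0,"ty":0,"tz":0.4,"yaw":0},
  {"tx":0,"ty":0,"tz":0.4,"yaw":0},
])

```text
time: 17.65
position: [0.6148, -0.0014, 0.2235]
ee_rot: [-0.007, 0.99, 0.138, -0.012]
ft_force: [0.4, 0.2, -6.4]
width: 0.0198
```

```bash
python3 -c "
from h import *
st()"
```

```text
t17.65 pos [ 0.6148 -0.0014  0.2235] yaw 15.90 tilt [-0.025  0.011] F [ 0.4  0.2 -6.4] M [-0.1  -0.02  0.  ] w 0.0198 q6 1.15 q1 -0.15
```

jog_arm([
  {"tx":0.03,"ty":0,"tz":0.4,"yaw":0},
  {"tx":0.03,"ty":0,"tz":0.4,"yaw":0},
  {"tx":0,"ty":0,"tz":0.4,"yaw":0},
  {"tx":0,"ty":0,"tz":0.2,"yaw":0},
  {"tx":0,"ty":0,"tz":0,"yaw":0},
])

```text
time: 18.07
position: [0.6151, 0.0005, 0.2782]
ee_rot: [-0.008, 0.99, 0.138, -0.011]
ft_force: [-0.0, 0.3, -6.4]
width: 0.0193
```

Run:
```python
from h import *
s=st()
q,e=r.snapshot("side")
cv2.imwrite("pics/b3.png",cv2.resize(q[120:270,310:450],(560,600),interpolation=2)[:,:,::-1])
```

```text
t18.07 pos [6.151e-01 5.000e-04 2.782e-01] yaw 15.90 tilt [-0.023  0.013] F [-0.   0.3 -6.4] M [-0.03 -0.01  0.03] w 0.0193 q6 1.15 q1 -0.15
```

View pics/b3.png

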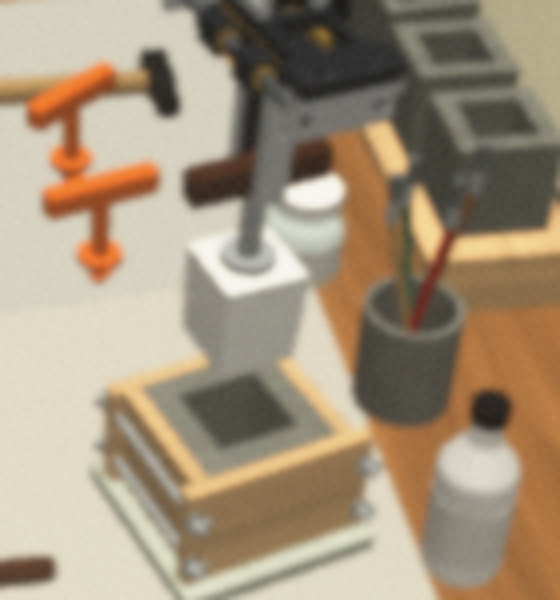

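jog_arm([
  {"tx":-0.05,"ty":-0.15,"tz":0,"yaw":0},
  {"tx":-0.1,"ty":-0.35,"tz":0,"yaw":0},
  {"tx":-0.18,"ty":-0.55,"tz":0,"yaw":0},
  {"tx":-0.2,"ty":-0.65,"tz":0,"yaw":0},
  {"tx":-0.2,"ty":-0.65,"tz":0,"yaw":0},
  {"tx":-0.2,"ty":-0.65,"tz":0,"yaw":0},
  {"tx":-0.2,"ty":-0.65,"tz":0,"yaw":0},
  {"tx":-0.2,"ty":-0.65,"tz":0,"yaw":0},
  {"tx":-0.2,"ty":-0.65,"tz":0,"yaw":0},
  {"tx":-0.2,"ty":-0.65,"tz":0,"yaw":0},
])

```text
time: 18.95
position: [0.5513, -0.1741, 0.2677]
ee_rot: [-0.013, 0.99, 0.141, -0.021]
ft_force: [-0.2, -0.4, -6.5]
width: 0.0194
```

```bash
python3 -c "
from h import *
st()"
```

```text
t18.95 pos [ 0.5513 -0.1741  0.2677] yaw 16.23 tilt [-0.045  0.019] F [-0.2 -0.4 -6.5] M [-0.06 -0.   -0.01] w 0.0194 q6 0.83 q1 -0.45
```

jog_arm([
  {"tx":-0.18,"ty":-0.65,"tz":0.03,"yaw":0},
  {"tx":-0.18,"ty":-0.65,"tz":0.03,"yaw":0},
  {"tx":-0.18,"ty":-0.65,"tz":0.03,"yaw":0},
  {"tx":-0.18,"ty":-0.65,"tz":0.03,"yaw":0},
  {"tx":-0.18,"ty":-0.65,"tz":0,"yaw":0},
  {"tx":-0.15,"ty":-0.65,"tz":0,"yaw":0},
  {"tx":-0.1,"ty":-0.5,"tz":0,"yaw":0},
  {"tx":-0.1,"ty":-0.35,"tz":0,"yaw":0},
  {"tx":-0.05,"ty":-0.2,"tz":0,"yaw":0},
  {"tx":0,"ty":0,"tz":0,"yaw":0},
])

```text
time: 19.78
position: [0.4949, -0.3386, 0.2595]
ee_rot: [-0.019, 0.99, 0.134, -0.032]
ft_force: [0.7, 1.4, -6.3]
width: 0.0195
```

```bash
python3 -c "
from h import *
st()"
```

```text
t19.78 pos [ 0.4949 -0.3386  0.2595] yaw 15.52 tilt [-0.068  0.028] F [ 0.7  1.4 -6.3] M [-0.08 -0.03  0.01] w 0.0195 q6 0.57 q1 -0.73
```

jog_arm([
  {"tx":0,"ty":0,"tz":-0.9,"yaw":0},
  {"tx":0,"ty":0,"tz":-0.9,"yaw":0},
  {"tx":0,"ty":0,"tz":0,"yaw":0},
  {"tx":0,"ty":0,"tz":0,"yaw":0},
])

```text
time: 20.12
position: [0.4953, -0.3372, 0.2056]
ee_rot: [-0.019, 0.99, 0.134, -0.031]
ft_force: [-0.5, -0.4, -5.8]
width: 0.0195
```

```bash
python3 -c "
from h import *
st()"
```

```text
t20.12 pos [ 0.4953 -0.3372  0.2056] yaw 15.53 tilt [-0.066  0.03 ] F [-0.5 -0.4 -5.8] M [-0.13 -0.1  -0.  ] w 0.0195 q6 0.57 q1 -0.73
```

jog_arm([
  {"tx":0,"ty":0,"tz":0.3,"yaw":0},
  {"tx":0,"ty":0,"tz":0.4,"yaw":0},
  {"tx":0,"ty":0,"tz":0.4,"yaw":0},
  {"tx":0,"ty":0,"tz":0.3,"yaw":0},
  {"tx":0,"ty":0,"tz":0,"yaw":0},
])

```text
time: 20.53
position: [0.4972, -0.335, 0.2567]
ee_rot: [-0.018, 0.99, 0.136, -0.029]
ft_force: [1.8, -0.1, -6.4]
width: 0.0199
```

```bash
python3 -c "
from h import *
st()"
```

```text
t20.53 pos [ 0.4972 -0.335   0.2567] yaw 15.76 tilt [-0.062  0.028] F [ 1.8 -0.1 -6.4] M [-0.16 -0.16 -0.  ] w 0.0199 q6 0.57 q1 -0.73
```

jog_arm([
  {"tx":0.05,"ty":-0.2,"tz":0.2,"yaw":0},
  {"tx":0.05,"ty":-0.3,"tz":0.2,"yaw":0},
  {"tx":0.05,"ty":-0.3,"tz":0.1,"yaw":0},
  {"tx":0,"ty":-0.2,"tz":0.1,"yaw":0},
  {"tx":0,"ty":0,"tz":-0.9,"yaw":0},
  {"tx":0,"ty":0,"tz":-0.9,"yaw":0},
  {"tx":0,"ty":0,"tz":0,"yaw":0},
  {"tx":0,"ty":0,"tz":0,"yaw":0},
  {"tx":0,"ty":0,"tz":0,"yaw":0},
])

```text
time: 21.28
position: [0.5054, -0.3688, 0.2314]
ee_rot: [-0.012, 0.99, 0.137, -0.024]
ft_force: [-0.5, -0.5, -6.2]
width: 0.0197
```

```bash
python3 -c "
from h import *
st()"
```

```text
t21.28 pos [ 0.5054 -0.3688  0.2314] yaw 15.82 tilt [-0.05   0.017] F [-0.5 -0.5 -6.2] M [-0.02  0.09 -0.02] w 0.0197 q6 0.54 q1 -0.76
```

jog_arm([
  {"tx":0,"ty":0,"tz":0.3,"yaw":0},
  {"tx":0,"ty":0,"tz":0.35,"yaw":0},
  {"tx":0,"ty":0,"tz":0.3,"yaw":0},
  {"tx":0,"ty":0,"tz":0.1,"yaw":0},
  {"tx":0,"ty":0,"tz":-0.9,"yaw":0},
  {"tx":0,"ty":0,"tz":-0.9,"yaw":0},
  {"tx":0,"ty":0,"tz":0,"yaw":0},
  {"tx":0,"ty":0,"tz":0,"yaw":0},
  {"tx":0,"ty":0,"tz":0,"yaw":0},
])

```text
time: 22.03
position: [0.5109, -0.3734, 0.2284]
ee_rot: [-0.002, 0.99, 0.138, -0.016]
ft_force: [-0.3, -0.6, -6.6]
width: 0.0194
```

```bash
python3 -c "
from h import *
st()"
```

```text
t22.03 pos [ 0.5109 -0.3734  0.2284] yaw 15.83 tilt [-0.032  0.   ] F [-0.3 -0.6 -6.6] M [-0.02  0.14  0.  ] w 0.0194 q6 0.54 q1 -0.76
```

jog_arm([
  {"tx":0,"ty":0,"tz":0.3,"yaw":0},
  {"tx":0,"ty":0,"tz":0.35,"yaw":0},
  {"tx":0,"ty":0,"tz":0.3,"yaw":0},
  {"tx":0,"ty":0,"tz":0.1,"yaw":0},
  {"tx":0,"ty":0,"tz":-0.9,"yaw":0},
  {"tx":0,"ty":0,"tz":-0.9,"yaw":0},
  {"tx":0,"ty":0,"tz":0,"yaw":0},
  {"tx":0,"ty":0,"tz":0,"yaw":0},
  {"tx":0,"ty":0,"tz":0,"yaw":0},
])

```text
time: 22.78
position: [0.5164, -0.3784, 0.2258]
ee_rot: [0.008, 0.99, 0.138, -0.008]
ft_force: [-0.6, 0.3, -7.2]
width: 0.0196
```

```bash
python3 -c "
from h import *
st()"
```

```text
t22.78 pos [ 0.5164 -0.3784  0.2258] yaw 15.80 tilt [-0.013 -0.017] F [-0.6  0.3 -7.2] M [ 0.08  0.17 -0.01] w 0.0196 q6 0.54 q1 -0.76
```

jog_arm([
  {"tx":-0.08,"ty":0.05,"tz":-0.2,"yaw":0},
  {"tx":-0.08,"ty":0.05,"tz":-0.3,"yaw":0},
  {"tx":-0.08,"ty":0.05,"tz":-0.35,"yaw":0},
  {"tx":-0.05,"ty":0.05,"tz":-0.35,"yaw":0},
  {"tx":-0.05,"ty":0,"tz":-0.35,"yaw":0},
  {"tx":0,"ty":0,"tz":-0.3,"yaw":0},
  {"tx":0,"ty":0,"tz":-0.2,"yaw":0},
])

```text
time: 23.37
position: [0.5073, -0.3739, 0.1658]
ee_rot: [0.012, 0.99, 0.137, -0.004]
ft_force: [-0.1, 0.5, -7.0]
width: 0.0194
```

```bash
python3 -c "
from h import *
st()"
```

```text
t23.37 pos [ 0.5073 -0.3739  0.1658] yaw 15.80 tilt [-0.005 -0.025] F [-0.1  0.5 -7. ] M [-0.01  0.16  0.02] w 0.0194 q6 0.54 q1 -0.76
```

jog_arm([
  {"tx":0,"ty":0,"tz":-0.2,"yaw":0},
  {"tx":0,"ty":0,"tz":-0.25,"yaw":0},
  {"tx":0,"ty":0,"tz":-0.2,"yaw":0},
  {"tx":0,"ty":0,"tz":-0.15,"yaw":0},
])

```text
time: 23.7
position: [0.5065, -0.3732, 0.137]
ee_rot: [0.011, 0.99, 0.137, -0.005]
ft_force: [-0.2, 0.2, -6.4]
width: 0.0194
```

```bash
python3 -c "
from h import *
st()"
```

```text
t23.70 pos [ 0.5065 -0.3732  0.137 ] yaw 15.79 tilt [-0.008 -0.023] F [-0.2  0.2 -6.4] M [0.04 0.14 0.01] w 0.0194 q6 0.54 q1 -0.76
```

Now small steps down to contact.

jog_arm([
  {"tx":0,"ty":0,"tz":-0.08,"yaw":0},
  {"tx":0,"ty":0,"tz":-0.08,"yaw":0},
])

```text
time: 23.87
position: [0.5063, -0.373, 0.1307]
ee_rot: [0.01, 0.99, 0.137, -0.006]
ft_force: [-1.5, 0.1, -6.9]
width: 0.0198
```

jog_arm([
  {"tx":0,"ty":0,"tz":-0.06,"yaw":0},
])

```text
time: 23.95
position: [0.5064, -0.3731, 0.1287]
ee_rot: [0.01, 0.99, 0.137, -0.006]
ft_force: [-0.1, -0.4, -6.5]
width: 0.0193
```

jog_arm([
  {"tx":0,"ty":0,"tz":-0.05,"yaw":0},
])

```text
time: 24.03
position: [0.5066, -0.3732, 0.1272]
ee_rot: [0.01, 0.99, 0.137, -0.006]
ft_force: [-0.0, -0.3, -7.0]
width: 0.0196
```

jog_arm([
  {"tx":0,"ty":0,"tz":-0.05,"yaw":0},
])

```text
time: 24.12
position: [0.5068, -0.3734, 0.126]
ee_rot: [0.011, 0.99, 0.137, -0.005]
ft_force: [-0.1, -0.0, -6.5]
width: 0.0194
```

```bash
python3 -c "
from h import *
st()"
```

```text
t24.12 pos [ 0.5068 -0.3734  0.126 ] yaw 15.80 tilt [-0.008 -0.023] F [-0.1 -0.  -6.5] M [ 0.02  0.13 -0.02] w 0.0194 q6 0.54 q1 -0.76
```

jog_arm([
  {"tx":0,"ty":0,"tz":-0.05,"yaw":0},
])

```text
time: 24.2
position: [0.5071, -0.3738, 0.125]
ee_rot: [0.011, 0.99, 0.138, -0.005]
ft_force: [-0.5, -1.3, -0.2]
width: 0.0198
```

jog_arm([
  {"tx":0,"ty":0,"tz":-0.05,"yaw":0},
])

```text
time: 24.28
position: [0.5074, -0.3743, 0.1248]
ee_rot: [0.012, 0.99, 0.138, -0.005]
ft_force: [-1.5, 1.4, 3.3]
width: 0.0195
```

```bash
python3 -c "
from h import *
st()"
```

```text
t24.28 pos [ 0.5074 -0.3743  0.1248] yaw 15.81 tilt [-0.006 -0.025] F [-1.5  1.4  3.3] M [0.55 0.68 0.05] w 0.0195 q6 0.54 q1 -0.76
```

jog_arm([
  {"tx":0,"ty":0,"tz":-0.05,"yaw":0},
  {"tx":0,"ty":0,"tz":-0.05,"yaw":0},
])

```text
time: 24.45
position: [0.5077, -0.3745, 0.1248]
ee_rot: [0.012, 0.99, 0.138, -0.005]
ft_force: [-3.3, 2.6, 3.0]
width: 0.0194
```

```bash
python3 -c "
from h import *
st()"
```

```text
t24.45 pos [ 0.5077 -0.3745  0.1248] yaw 15.81 tilt [-0.006 -0.025] F [-3.3  2.6  3. ] M [0.77 0.89 0.07] w 0.0194 q6 0.54 q1 -0.76
```

jog_arm([
  {"tx":0,"ty":0,"tz":-0.03,"yaw":0},
  {"tx":0,"ty":0,"tz":0,"yaw":0},
], force=15)

```text
time: 24.62
position: [0.5081, -0.3745, 0.125]
ee_rot: [0.012, 0.99, 0.138, -0.004]
ft_force: [-1.2, 0.5, -3.5]
width: 0.0198
```

```bash
python3 -c "
from h import *
st()"
```

```text
t24.62 pos [ 0.5081 -0.3745  0.125 ] yaw 15.82 tilt [-0.005 -0.026] F [-1.2  0.5 -3.5] M [0.52 0.43 0.07] w 0.0198 q6 0.54 q1 -0.76
```

jog_arm([
  {"tx":0,"ty":0,"tz":-0.02,"yaw":0},
  {"tx":0,"ty":0,"tz":0,"yaw":0},
], force=3)

```text
time: 24.78
position: [0.5088, -0.3758, 0.125]
ee_rot: [0.014, 0.99, 0.138, -0.003]
ft_force: [-1.0, 0.6, -2.3]
width: 0.0203
```

jog_arm([
  {"tx":0,"ty":0,"tz":0,"yaw":0},
  {"tx":0,"ty":0,"tz":0,"yaw":0},
  {"tx":0,"ty":0,"tz":0,"yaw":0},
], grip=170)

```text
time: 25.03
position: [0.5111, -0.3778, 0.1268]
ee_rot: [0.017, 0.99, 0.137, -0.001]
ft_force: [-0.2, -0.3, 0.4]
width: 0.0311
```

```bash
python3 -c "
from h import *
st()"
```

```text
t25.03 pos [ 0.5111 -0.3778  0.1268] yaw 15.80 tilt [ 0.003 -0.034] F [-0.2 -0.3  0.4] M [ 0.01  0.11 -0.  ] w 0.0311 q6 0.54 q1 -0.76
```

jog_arm([
  {"tx":-0.1,"ty":0.1,"tz":0,"yaw":0},
  {"tx":0,"ty":0,"tz":0,"yaw":0},
  {"tx":0,"ty":0,"tz":0,"yaw":0},
  {"tx":0,"ty":0,"tz":0,"yaw":0},
], grip=0)

```text
time: 25.37
position: [0.5091, -0.3756, 0.1283]
ee_rot: [0.019, 0.99, 0.137, 0.001]
ft_force: [-0.6, 0.1, -0.3]
width: 0.0542
```

Run:
```python
from h import *
s=st()
q,e=r.snapshot("side")
cv2.imwrite("pics/c1.png",cv2.resize(q[250:400,280:430],(600,600),interpolation=2)[:,:,::-1])
```

```text
t25.37 pos [ 0.5091 -0.3756  0.1283] yaw 15.80 tilt [ 0.006 -0.037] F [-0.6  0.1 -0.3] M [0.04 0.15 0.04] w 0.0542 q6 0.54 q1 -0.76
```

View pics/c1.png

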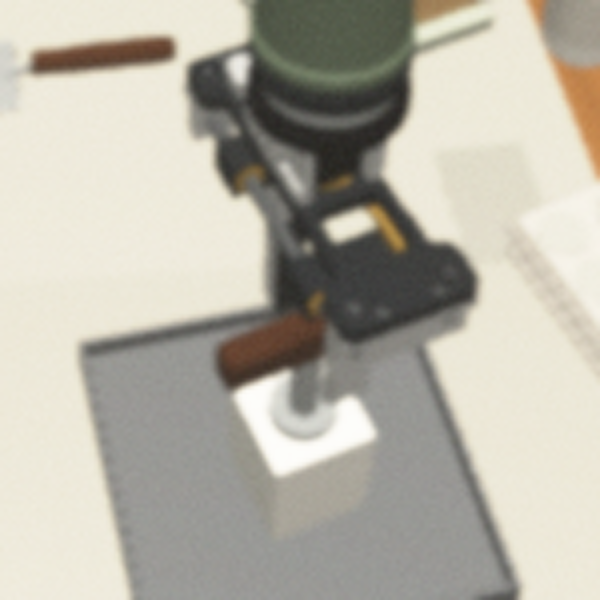

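Core stands upright, in the tray. I'll retreat straight up, gently.

jog_arm([
  {"tx":0,"ty":0,"tz":0,"yaw":0},
  {"tx":0,"ty":0,"tz":0,"yaw":0},
  {"tx":0,"ty":0,"tz":0.1,"yaw":0},
  {"tx":0,"ty":0,"tz":0.3,"yaw":0},
  {"tx":0,"ty":0,"tz":0.5,"yaw":0},
  {"tx":0,"ty":0,"tz":0.6,"yaw":0},
  {"tx":0,"ty":0,"tz":0.7,"yaw":0},
  {"tx":0,"ty":0,"tz":0.7,"yaw":0},
  {"tx":0,"ty":0,"tz":0.7,"yaw":0},
])

```text
time: 26.17
position: [0.5054, -0.3722, 0.2362]
ee_rot: [0.013, 0.99, 0.137, -0.004]
ft_force: [-0.1, -0.6, 0.9]
width: 0.0939
```

jog_arm([
  {"tx":-0.2,"ty":0.4,"tz":0.6,"yaw":0},
  {"tx":-0.2,"ty":0.6,"tz":0.4,"yaw":0},
  {"tx":-0.1,"ty":0.6,"tz":0.2,"yaw":0},
  {"tx":0,"ty":0.6,"tz":0,"yaw":0},
  {"tx":0,"ty":0.6,"tz":0,"yaw":0},
  {"tx":0,"ty":0.3,"tz":0,"yaw":0},
  {"tx":0,"ty":0,"tz":0,"yaw":0},
])

```text
time: 26.75
position: [0.4929, -0.2787, 0.2872]
ee_rot: [0.021, 0.99, 0.136, 0.003]
ft_force: [-0.7, -0.0, 0.9]
width: 0.0942
```

Run:
```python
from h import *
s=st()
q,e=r.snapshot("side");p,d=r.snapshot("top")
cv2.imwrite("pics/c2.png",cv2.resize(np.vstack([q[180:400,250:480],p[80:300,390:620]]) if 0 else np.hstack([q[180:400,250:480],p[90:310,380:610]]),(800,383),interpolation=2)[:,:,::-1])
for n in('side','top'):
  for t in('puller_shoulder','core_top','core','tray'):
    print(n,t,[(round(float(o['conf']),2),[round(float(v),4) for v in o['centre']]) for o in r.pinpoint(n,t) if o['centre'][1]<-.2])
```

```text
t26.75 pos [ 0.4929 -0.2787  0.2872] yaw 15.67 tilt [ 0.012 -0.041] F [-0.7 -0.   0.9] M [0.01 0.15 0.02] w 0.0942 q6 0.65 q1 -0.65
side puller_shoulder [(0.97, [0.5074, -0.3741, 0.0758])]
side core_top [(0.84, [0.5073, -0.3795, 0.0774])]
side core [(0.75, [0.5067, -0.3774, 0.004])]
side tray [(0.63, [0.5046, -0.3711, 0.0019]), (0.47, [0.5085, -0.376, 0.0502])]
top puller_shoulder []
top core_top []
top core []
top tray [(0.96, [0.5053, -0.3733, 0.002])]
```

View pics/c2.png

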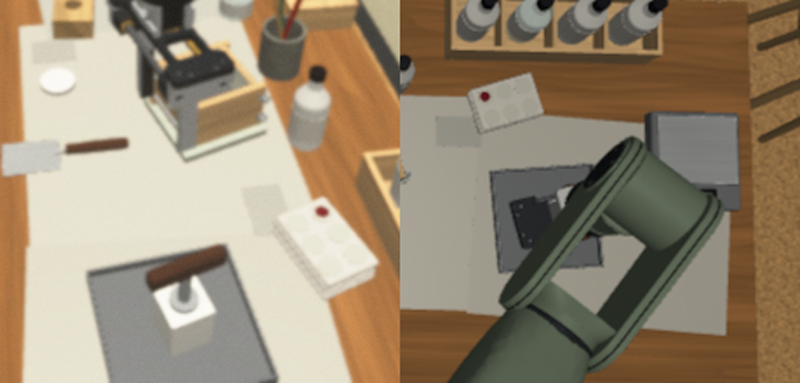

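```bash
python3 -c "
from h import *
print(r.close_job()); st()"
```

```text
the job is handed in; nothing more can be done
None
the job is handed in; nothing more can be done
```

I took the dark wooden puller from the block, leaving the orange and green look-alikes alone, and screwed it into the core. I then drew the core straight out of the pot and stood it in the tray with the puller still in it. I let go, moved the arm clear and handed the job in at about 26.8 s of the 61 s allowed.

- **Screwing in:** The puller stopped about 6 mm above the core, as the task said, and I turned it about 171° clockwise. It ended snug, with its height at home within about 0.1 mm and the handle within about 1.5° of the core's x axis. In the picture the shoulder lay flush and centred.
- **Drawing out:** The core hung at about 6.4 N, which matches the two weights, and it was over the mouth with at most about 0.03 rad of tilt. During the carry to the tray the tool's tilt drifted to about 0.07 rad. I worked that back to about 0.025 rad before setting the core down.
- **In the tray:** Touchdown showed only a few newtons at the wrist. In the last side picture the core stands upright near the tray's middle with the shoulder on it, and the palettes, bottle, spatula and lid stand where they were. I did not check the jar, brush pot and mallet again at the end.
- **Checks that failed or disagreed:** The top camera could not see the core or shoulder at the end because the arm hid them. The side camera's points for the shoulder and the core's top differ by about 5 mm in y, which is close to the networks' stated error. Heights agree to 2 mm.

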